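# Snap ring back on the pulley spindle

### The job

Fit the loose steel snap ring to the upright spindle so that it keeps the green pulley on: take the ring by its two eyes with the snap-ring pliers (not with the fingers), spread it, pass it over the end of the spindle down onto the pulley's hub, and let it close into the groove there. Then stand the pliers back in their wooden rest, let go, and leave everything else on the bench where it is.

Things in the scene. Friction and masses are not known exactly. Their poses are not given: they have to be found in the camera images.
- ring: Snap ring: bright steel, 5 mm thick, 62 x 47 mm, flat on the blue cradle. Origin: ring centre, underside; z up; x from the centre to the gap with the two eyes. Back piece at x = -25 mm with two stiff curved arms, sprung inwards about upright hinges at (-25, +-4.5) mm. Clear inner radius: 16 mm relaxed, 20.5 mm at 0.20 rad of both arms, 21.4 mm at 0.24 rad.
- ring_left (a joint): Spread of the ring's arm on its +y side, rad: 0 relaxed, about 0.05 closed in the spindle's groove, 0.16 to 0.18 if it clamps the spindle's full diameter, 0.22 to 0.28 right for passing over the spindle, 0.32 stop. The eye moves about 52 mm per rad; spreading to 0.24 takes about 5.5 N at the eye.
- ring_right (a joint): The same for the arm on the -y side.
- eye_left (a point): Centre of the eye at the end of the +y arm, on the ring's top face: a 9 mm square hole right through the 15 x 17 mm lug. Relaxed it lies at x = 27, y = +9.5 mm in the ring's frame.
- eye_right (a point): The same on the -y arm (relaxed at x = 27, y = -9.5 mm).
- cradle: Fixed wooden plate (100 x 80 mm); a blue column carries the ring's underside 28 mm above the bench, a 4 mm high stub centres it, a blue bar supports the outer ends of the lugs, and below the eyes 18 mm are free. Origin: bench level under the ring's centre; its x is the ring's x.
- pliers: Snap-ring pliers, 165 mm, 0.16 kg, upright in the rest, tips down. Origin: centre of the underside of the flange (44 x 22 x 8 mm, long side along x); z up, y across the handles. Red handles (20 mm wide in x) from z = 37 to 91 mm; legs down to flat shoulders at z = -66 mm and round 5 mm pins with round ends, tips at z = -74 mm. Squeezing the handles spreads the pins; a spring parts the handles.
- pliers_grip (a point): Middle between the red handles, 64 mm above the flange's underside: pinch here, closing along the pliers' y. Outer width W here is 58 mm at rest. W = 56 sets the pins for the eyes of the relaxed ring, 31 spreads the ring to about 0.24 rad (29, the stop, to 0.28), 52 frees the pins from a ring in the groove. Spring back-force 8 N at rest, 10 N at 31 mm, 17 N with the ring.
- pliers_left (a joint): Angle of the pliers' +y arm, rad; the other follows equally: 0 handles apart (at rest), 0.24 fully squeezed; about (58 - W)/120 for an outer width of W mm at the grip. Each pin stands 8 mm + 74 mm x angle from the middle. The spread pins lean outwards, so the ring does not slide off them.
- rest: Fixed wooden pliers rest: plate 75 x 80 mm, two posts at x = +-19 mm, 82 mm high, 28 mm apart. The flange lies across the post tops between cheeks 8 mm high (play +-2.5 mm in y, +-3 mm in x), the legs hang between the posts. Origin: bench level, middle. Pliers in place: axes as the rest's (or half a turn), origin 82 mm above the rest's.
- spindle_unit: Fixed unit: dark square base 130 mm wide, green belt pulley (100 mm diameter) with a raised hub (54 mm diameter, 9 mm proud), and the steel spindle standing out of the hub. Origin: bench level on the spindle's axis, z up. Spindle and pulley are clamped at a height that is not measured.
- spindle_axis (a point): Point on the spindle's axis 60 mm above the bench. The hub face stands 0 to 13 mm above it, different each time: feel for it. From the hub face up: dark groove, 35 mm diameter, 8.5 mm high; then the bright end, 40 mm diameter for 6 mm and 37 mm for 2 mm (end 16.5 mm above the hub face). A spread ring laid on the hub face is level with the groove.
- screwdriver: Bystander: screwdriver lying on the bench.
- wrench: Bystander: steel wrench lying on the bench.
- oil: Bystander: white bottle, 48 mm diameter, 120 mm high.
- jar: Bystander: small amber jar, 42 mm diameter, 55 mm high.
- spacer: Bystander: brass spacer ring, 48 mm diameter, 12 mm high.
- spare_pulley: Bystander: spare green pulley lying flat, 80 mm diameter.
- offcut: Bystander: wood offcut 110 x 60 x 25 mm.

How it is judged:
On the way, in this order (a step that is already met when the one before it is completed fails the run):
1. the ring is spread on the plier tips and lifted off its cradle (value of joint each of ring_left, ring_right above 0.1 rad and distance of ring from where it was at the start of the episode above 0.03 m and contact force between pliers and ring above 0.5 N), for 0.2 s.
2. the ring has closed into the spindle's groove (horizontal distance between ring and spindle_axis below 0.004 m and z of ring in the frame of spindle_axis between -0.002 and 0.02 m and angle between ring's own z axis and vertical below 0.13 rad and value of joint ring_left between 0.02 and 0.1 rad and value of joint ring_right between 0.02 and 0.1 rad), for 0.2 s.
At the end, for the whole second after the job is handed in: Ring in the groove: level within 7 degrees, centre within 4 mm of the axis, underside -2 to 20 mm from the spindle_axis point, both arms drawn in (0.02 to 0.10 rad). Pliers at rest in their rest: flange on the posts (-4, +5 mm), within 7 mm of centre, upright within 5 degrees, off the ring (all of step 2 and linear speed of each of ring, pliers below 0.01 m/s and z of pliers in the frame of rest between 0.078 and 0.087 m and horizontal distance between pliers and rest below 0.007 m and angle between pliers's own z axis and vertical below 0.09 rad and contact force between pliers and ring below 0.1 N); the robot touches nothing.
It fails at once if the fingers touch the ring (contact force between the fingers and ring above 0.5 N).
It fails at once if another thing on the bench is pushed more than 20 mm (distance of any of screwdriver, wrench, oil, jar, spacer, spare_pulley, offcut from where it was at the start of the episode above 0.02 m).
It also fails if it takes over 67 s, if anything falls off the work surface, if the arm or the gripper's body presses on something with over 40 N, if the wrist force passes 120 N, or if a joint passes its speed limit or range.

### The arm

A 6-joint arm with a two-finger parallel gripper is mounted at the origin on the work surface. World frame = base frame: x ahead of the robot, y to its left, z up, the work surface at z = 0. Lengths are in m, angles in rad, forces in N, time in s.
With the tool pointing down it reaches from about 0.275 to 0.85 m from the base axis. Payload 19 kg.
Tool frame: the origin (TCP) lies midway between the tips of the shut fingers; the grasp point (between the pads) lies manip.grip_depth behind it (manip.grip_depth is the distance from the TCP to the grasp point, in m); z points along the fingers, y is the line along which they close (so a half turn about z gives the same grasp; the last joint's range is limited). The gripper opens to 85 mm and grips with 20 to 120 N. Pads are 22 mm wide; open, the fingers measure 114 mm over their backs; the gripper's body (76 mm by 85 mm) begins 54 mm behind the grasp point. The pads swing forward as they close: fully open they stand 13 mm farther back than shut.
Start: joints at [1.162, 0.15, 1.437, -0, 1.554, -0.134], TCP at [0.156, 0.553, 0.231] pointing down, gripper open.
Joint ranges: [-2.8, 2.8], [-0.68, 2.1], [0.12, 2.68], [-1.39, 4.53], [0.16, 2.79], [-2.81, 2.81]. Speed limits (rad/s): [1.89, 1.89, 2.22, 3.01, 3.01, 3.01].

### API

Orientations are given as [roll, pitch, yaw] about the fixed x, y, z axes, in that order (R = Rz(yaw) Ry(pitch) Rx(roll)).
In Python, from bench import readout, viewer, workorder, manip gives the robot as it stands.
- The arm moves only by the shell command python3 -m jog 'ROWS' [OPENING] [FORCE]. ROWS is JSON, a list of rows, each a list of 2 entries, a list of its own where there are three numbers: the shift along the tool's x, y, z in units of 300 mm (1.0 is 300 mm), then the turn about the tool's z in units of 30 degrees (1.0 is 30 degrees). In form: [[[x, y, z], roll], ...]. A call has 1 to 5 rows; each row is the pose to reach, as a shift and turn from the pose commanded when the call began, along the tool's axes at that moment; what a row does not reach only later rows make up. A row lasts 1/8 s, in which the tool goes at most 62.5 mm and 10.7 degrees, less where a joint would pass 70% of its speed; a pose out of reach is approached as far as the arm can. A call with a number of a shift or a turn outside -1 to 1 is refused whole. A call with a gripper value outside its range is refused whole. OPENING is the closure, from -1 (fully open) to 1 (shut), set as the call begins (- or left out, the last holds). The fingers move at their own pace and stop on an object; FORCE is the grip in N (left out, the last holds). Time passes only in rows, so rows that repeat a pose let the fingers close. It gives the time, the measured TCP pose, the force, the opening and the grip force at its end, in the units of the state.
- readout.observe(): the state, without advancing time (a new reading comes with each control period).
- viewer.capture(name): name is "scene" or "side" or "wrist"; returns a dict with "color" (420x560x3 uint8, blue, green, red), "range_z" (420x560 float32, m along the optical axis (not along the pixel's ray), 0 where there is no reading), "mtx" (3x3 intrinsics, pixels), "dist" ([k1, k2, p1, p2, k3] as OpenCV has them; the pictures are not rectified), "origin" and "orientation" of the camera in the world; the wrist camera has in their place "hand_eye" (4x4, takes a point from camera to tool coordinates, whose origin is the TCP and whose axes are the flange's). Camera axes: x right, y up, looking along -z (the intrinsics and any distortion apply to the point x, -y, -z); pixel columns grow to the right and rows downward; lengths in m; the calibration is good to about 2 mm. A picture is of the moment at which its call begins: read the wrist's pose just before it.
- workorder.hand_in(): hands the job in; it is judged then, once.
The state is a dict: "time_s": time; "joints": joint angles; "qd": joint speeds; "joint_torque": joint torques, N m; "eef_pos": TCP position; "eef_rot": TCP orientation; "contact_force": force on the tool from outside, world axes, zero at the start; "ft_torque": the same for the moment, N m; "opening": opening from 0.0 (shut) to 1.0 (fully open); "grip_force": force on a finger pad.
Only numpy, scipy, OpenCV 4.12 (cv2) and the standard library are available. Lean on these libraries where they do the work, as an engineer would, in place of code of your own. Each camera call takes 0.05 s, during which the arm holds its last target. There are 200 camera calls.

## Working session

There is one attempt and no reset: what is moved stays moved. The work goes in short steps, Python scripts to look and compute and a shell command to move; the robot and the scene stay as the last step left them, time stands still between calls to the robot, and variables do not carry over. Pictures are saved under pics/ and viewed, at most 10 in all, crops included, and the job is handed in when it is done.

```bash
ls; mkdir -p pics
cat > h.py <<'E'
import numpy as np, cv2
from bench import readout, viewer, workorder, manip
from scipy.spatial.transform import Rotation as R
def cap(name):
    s=readout.observe(); c=viewer.capture(name); 
    if name=='wrist':
        T=np.eye(4);T[:3,:3]=R.from_euler('xyz',s['eef_rot']).as_matrix();T[:3,3]=s['eef_pos'];M=T@np.array(c['hand_eye'])
    else:
        M=np.eye(4);o=np.array(c['orientation'],float)
        M[:3,:3]=o if o.shape==(3,3) else R.from_euler('xyz',o).as_matrix();M[:3,3]=c['origin']
    c['M']=M
    return c
def rays(c,uv):
    p=cv2.undistortPoints(np.array(uv,float).reshape(-1,1,2),np.array(c['mtx']),np.array(c['dist'])).reshape(-1,2)
    d=np.c_[p[:,0],-p[:,1],-np.ones(len(p))]
    return c['M'][:3,3],d@c['M'][:3,:3].T
def plane(c,uv,z):
    o,d=rays(c,uv); return o+d*((z-o[2])/d[:,2])[:,None]
def cloud(c):
    h,w=c['range_z'].shape;v,u=np.mgrid[:h,:w]
    o,d=rays(c,np.c_[u.ravel(),v.ravel()]); return (o+d*c['range_z'].reshape(-1,1)).reshape(h,w,3)
E
python3 - <<'E'
from h import *
s=readout.observe();print(s,manip.grip_depth)
for n in ['scene','side']:
    c=cap(n);cv2.imwrite(f'pics/{n}0.png',c['color']);print(n,c['origin'],c['orientation'],c['mtx'],c['dist'])
    np.savez(f'{n}0.npz',**{k:v for k,v in c.items()})
E
```

```text
pics
{'time_s': 0.0, 'joints': array([ 1.16202619e+00,  1.50948791e-01,  1.43802825e+00,  4.22650982e-06,
        1.55380372e+00, -1.33993130e-01]), 'qd': array([ 0.00118935, -0.00026072, -0.00236207,  0.00070854,  0.00020558,
        0.00031678]), 'joint_torque': array([ 4.14974449e-03, -7.13062263e+01, -5.70868564e+01,  4.49815980e-05,
        9.26430628e-03, -1.71861944e-05]), 'eef_pos': array([0.15592955, 0.55319345, 0.23069804]), 'eef_rot': array([-3.14041576e+00, -1.62909823e-04,  2.86681548e+00]), 'contact_force': array([-0.23572377,  0.14396203,  0.49809106]), 'ft_torque': array([ 0.00794737,  0.02618986, -0.02747764]), 'grip_force': 0.0, 'opening': 0.9983420580140948} 0.0187
scene [1.17068222 0.29964433 1.24541293] [ 0.54139563 -0.01015126  1.99852622] [[476.11339375   0.         284.83004434]
 [  0.         476.11339375 206.62456067]
 [  0.           0.           1.        ]] [0.00131142 0.         0.         0.         0.        ]
side [ 0.20195518 -0.68106996  0.77995473] [ 0.85341118 -0.00891057 -0.47901537] [[418.99331605   0.         277.53204817]
 [  0.         418.99331605 205.34957453]
 [  0.           0.           1.        ]] [-0.01484629  0.          0.          0.          0.        ]
```

View pics/scene0.png

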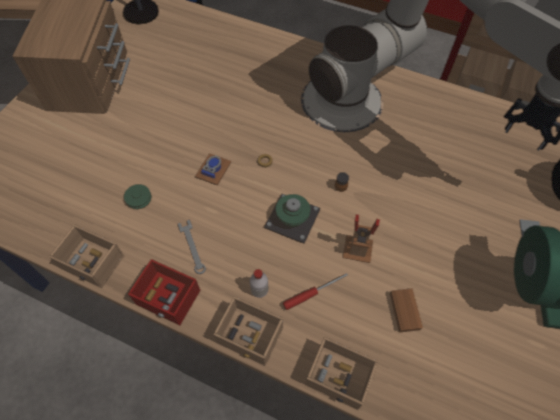

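View pics/side0.png

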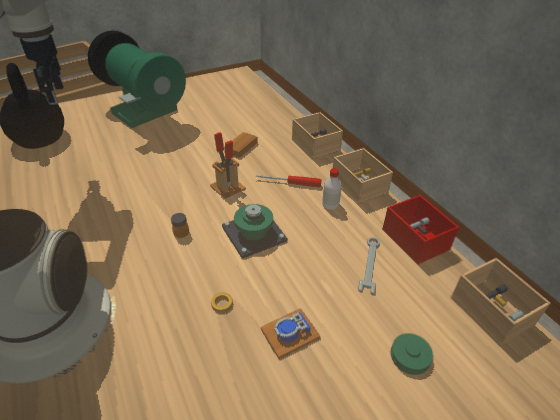

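The scene view shows the cradle at (213,168), the spindle at (293,205) and the pliers at (362,235). In the side view they are at (291,330), (255,215) and (227,170). Next I get coarse positions from depth.

Run:
```python
from h import *
np.set_printoptions(precision=4,suppress=True)
for n,pts in [('scene',dict(crad=(213,168),spin=(293,203),rest=(358,255),hl=(361,222),hr=(374,225),oil=(258,272),jar=(342,178),drv=(300,297),offc=(405,305))),('side',dict(crad=(288,330),spin=(255,210),rest=(227,187),hl=(219,143),hr=(229,150),oil=(335,175),jar=(180,218)))]:
    c=cap(n);P=cloud(c)
    for k,(u,v) in pts.items():print(n,k,P[v,u])
c=cap('wrist');print(c['hand_eye'],c['mtx'],c['dist'],c['M'])
cv2.imwrite('pics/w0.png',c['color'])
```

```text
scene crad [ 0.4684 -0.2531  0.0329]
scene spin [0.5126 0.0381 0.0896]
scene rest [1.1707 0.2996 1.2454]
scene hl [0.4381 0.2303 0.002 ]
scene hr [0.5285 0.273  0.1652]
scene oil [0.7553 0.0477 0.1191]
scene jar [0.3461 0.1283 0.0503]
scene drv [0.7381 0.1608 0.0242]
scene offc [0.6412 0.4245 0.024 ]
side crad [ 0.4455 -0.2729  0.0299]
side spin [0.5157 0.0311 0.0866]
side rest [0.5158 0.2265 0.0204]
side hl [0.5194 0.2708 0.1439]
side hr [0.5295 0.2224 0.1464]
side oil [0.7543 0.0378 0.1098]
side jar [0.3472 0.1215 0.0554]
[[-0.0002  0.9491  0.3149  0.0814]
 [ 1.     -0.0001  0.0009  0.0007]
 [ 0.0009  0.3149 -0.9491 -0.1422]
 [ 0.      0.      0.      1.    ]] [[319.1246   0.     275.4004]
 [  0.     319.1246 209.6224]
 [  0.       0.       1.    ]] [-0.0355  0.      0.      0.      0.    ] [[ 0.2715 -0.9136 -0.3025  0.0778]
 [ 0.9624  0.2572  0.087   0.5761]
 [-0.0016 -0.3148  0.9492  0.3731]
 [ 0.      0.      0.      1.    ]]
```

View pics/w0.png

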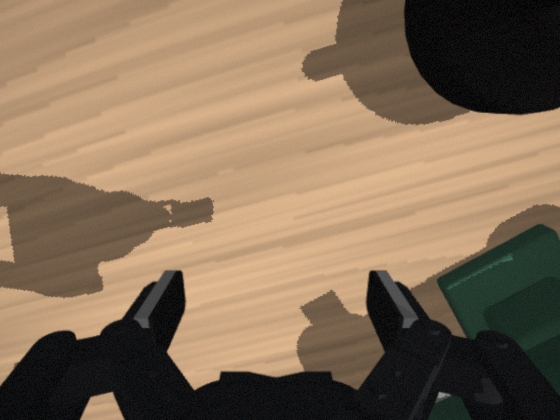

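The wrist view shows the fingers at (160,300) and (390,300), with the grinder at the right; none of the work pieces are in it. I move above the pliers.

```bash
cat >> h.py <<'E'
def go(x,y,z,yaw,s=None):
    s=s or readout.observe();Rm=R.from_euler('xyz',[np.pi,0,s['eef_rot'][2]]).as_matrix()
    d=Rm.T@(np.array([x,y,z])-s['eef_pos'])/0.3
    t=-((np.degrees(yaw-s['eef_rot'][2])+180)%360-180)/30
    print('shift',d.round(4),'turn',round(t,4),'norm_mm',round(300*np.linalg.norm(d),1),'|tilt',(R.from_euler('xyz',s['eef_rot']).as_matrix()[:,2]).round(4))
E
python3 -m jog '[[[-0.15,-0.065,-0.05],0],[[-0.3,-0.13,-0.1],0],[[-0.45,-0.195,-0.15],0],[[-0.6,-0.26,-0.2],0],[[-0.73,-0.325,-0.24],0]]' -1 20
python3 -m jog '[[[-0.15,-0.065,0],-0.2],[[-0.3,-0.13,0],-0.4],[[-0.45,-0.195,0],-0.6],[[-0.6,-0.26,0],-0.8],[[-0.727,-0.325,0],-0.91]]'
python3 - <<'E'
from h import *
c=cap('wrist');np.savez('w1.npz',**c);cv2.imwrite('pics/w1.png',c['color']);s=readout.observe();print(s['eef_pos'],s['eef_rot'])
P=cloud(c);h=cv2.cvtColor(c['color'],cv2.COLOR_BGR2HSV)
m=((h[...,0]<8)|(h[...,0]>172))&(h[...,1]>140)&(h[...,2]>40)
print(m.sum());Q=P[m];print(np.percentile(Q,[1,50,99],axis=0))
n,l,st,ce=cv2.connectedComponentsWithStats(m.astype(np.uint8))
for i in range(1,n):
    if st[i,4]>100:
        q=P[l==i];t=q[q[:,2]>0.165];print(st[i],ce[i],q.mean(0),len(t),t.mean(0),np.percentile(t,[2,98],axis=0))
E
```

```text
time_s: 0.88
eef_pos: [0.3415, 0.3989, 0.3039]
eef_rot: [3.141, 0.0, 2.866]
contact_force: [0.3, 0.4, 0.6]
opening: 1.002
grip_force: 0.0
time_s: 1.5
eef_pos: [0.525, 0.2457, 0.3031]
eef_rot: [-3.141, -0.0, -2.938]
contact_force: [0.4, 0.7, -0.3]
opening: 0.998
grip_force: 0.0
[0.52781011 0.2426953  0.30242566] [-3.13980741e+00 -4.16358461e-04 -2.93733011e+00]
4497
[[ 0.50985988 -0.1427342   0.00210771]
 [ 0.82410883 -0.09878215  0.0521447 ]
 [ 0.91453051  0.28066916  0.37459128]]
[246 177  19  34 473] [254.63213531 193.35940803] [0.52610617 0.22709815 0.15999114] 247 [0.52765356 0.22492772 0.17518427] [[0.51931007 0.21974558 0.16733205]
 [0.53884679 0.23021846 0.17395958]]
[297 178  21  34 501] [306.75249501 194.28343313] [0.51782022 0.27452339 0.157742  ] 251 [0.51865026 0.27746093 0.1715806 ] [[0.50962647 0.27236217 0.16610978]
 [0.52875404 0.28311147 0.17364155]]
[184 263  38  42 671] [200.71087928 282.31743666] [0.7157805  0.17144783 0.02787637] 11 [0.48687294 0.21876908 0.3865527 ] [[0.44550606 0.20482546 0.31549367]
 [0.5372268  0.23021846 0.44528615]]
[   0  293   38   93 2488] [ 15.56913183 331.27090032] [ 0.85064481 -0.09905493  0.04765645] 50 [0.5063958  0.18744868 0.39371812] [[0.44550606 0.17110459 0.36713866]
 [0.5287497  0.23021846 0.44528615]]
[ 76 317  23  22 364] [ 86.57692308 327.09340659] [0.7494423  0.05226297 0.12052797] 7 [0.50609467 0.19676953 0.38386512] [[0.44550606 0.18280703 0.35892536]
 [0.53054341 0.23021846 0.44528615]]
```

View pics/w1.png

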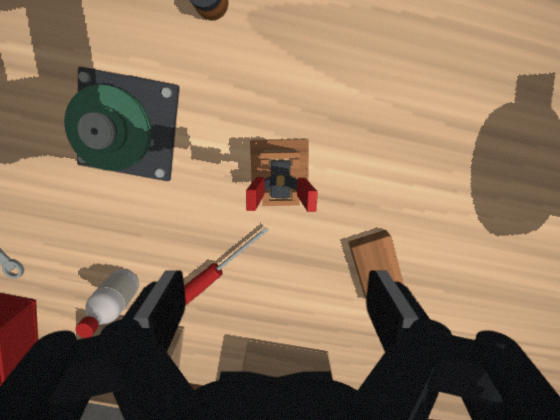

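The wrist view shows the pliers' handles at (254,193) and (307,194), the spindle at (95,130), the screwdriver at (230,260) and the offcut at (375,255). Now I refine the pliers and spindle positions.

Run:
```python
from h import *
np.set_printoptions(precision=4,suppress=True)
c=dict(np.load('w1.npz'));P=cloud(c);h=cv2.cvtColor(c['color'],cv2.COLOR_BGR2HSV)
m=((h[...,0]<8)|(h[...,0]>172))&(h[...,1]>140)&(h[...,2]>40)
C=[]
for sl in [(slice(170,220),slice(240,280)),(slice(170,220),slice(285,325))]:
    q=P[sl][m[sl]];
    t=q[(q[:,2]>.168)&(q[:,2]<.178)][:,:2]
    r=cv2.minAreaRect((t*1000).astype(np.float32));print(r);C.append(np.array(r[0])/1000)
    # pixel-based: top face pixels -> plane
print('mid',sum(C)/2,'yaw',np.degrees(np.arctan2(*(C[1]-C[0])[::-1]))-90)
# flange/black parts near rest, heights
b=P[150:205,262:300].reshape(-1,3);b=b[(b[:,2]>.08)&(b[:,2]<.1)];print(len(b),np.percentile(b,[2,50,98],axis=0))
# rest plate
w=P[130:215,240:320].reshape(-1,3);w=w[(w[:,2]>.006)&(w[:,2]<.03)];print('plate z',np.median(w[:,2]),cv2.minAreaRect((w[:,:2]*1000).astype(np.float32)))
# spindle: circle by depth of top
q=P[90:170,60:150].reshape(-1,3);print(np.histogram(q[:,2],bins=np.arange(.03,.1,.004)))
```

```text
((529.4301147460938, 224.89935302734375), (20.218034744262695, 8.984406471252441), 10.23310375213623)
((519.3947143554688, 278.1479187011719), (19.986703872680664, 9.269412994384766), 9.75043773651123)
mid [0.5244 0.2515] yaw 10.672964486287185
1501 [[0.4933 0.2287 0.0807]
 [0.519  0.2514 0.0888]
 [0.5548 0.2743 0.0971]]
plate z 0.0065211087504914445 ((514.424072265625, 249.30357360839844), (52.79428482055664, 78.84744262695312), 12.733868598937988)
(array([   0,    0,    0,    0,   27,  104,   52, 2788,  947,  256,  423,
          1,   50,  260,  781,    0,    0]), array([0.03 , 0.034, 0.038, 0.042, 0.046, 0.05 , 0.054, 0.058, 0.062,
       0.066, 0.07 , 0.074, 0.078, 0.082, 0.086, 0.09 , 0.094, 0.098]))
```

```bash
cat > rel.py <<'E'
from h import *
E
python3 -m jog '[[[0.05,-0.16,0],0],[[0.1,-0.32,0],0],[[0.15,-0.48,0],0],[[0.2,-0.64,0.05],0],[[0.2,-0.67,0.1],0]]'
python3 -m jog '[[[0,0,0],0]]'
python3 - <<'E'
from h import *
c=cap('wrist');np.savez('w2.npz',**c);cv2.imwrite('pics/w2.png',c['color'])
E
python3 -m jog '[[[0.08,-0.19,0],0],[[0.16,-0.38,0],0],[[0.24,-0.57,0],0],[[0.32,-0.76,0],0],[[0.37,-0.94,0],0]]'
python3 -m jog '[[[0,0,0],0]]'
python3 - <<'E'
from h import *
s=readout.observe();print(s['eef_pos'],s['eef_rot'])
c=cap('wrist');np.savez('w3.npz',**c);cv2.imwrite('pics/w3.png',c['color'])
E
python3 -c "
import cv2,numpy as np
a=cv2.imread('pics/w2.png');b=cv2.imread('pics/w3.png');cv2.imwrite('pics/w23.png',np.hstack([a[60:340,80:480],b[60:340,80:480]]))"
```

```text
time_s: 2.17
eef_pos: [0.505, 0.0358, 0.2731]
eef_rot: [-3.141, 0.0, -2.943]
contact_force: [0.4, 0.3, -0.6]
opening: 1.002
grip_force: 0.0
time_s: 2.3
eef_pos: [0.5051, 0.038, 0.2723]
eef_rot: [3.141, -0.002, -2.941]
contact_force: [-0.3, 0.2, 0.0]
opening: 0.999
grip_force: 0.0
time_s: 2.98
eef_pos: [0.4532, -0.2613, 0.2743]
eef_rot: [-3.141, 0.001, -2.939]
contact_force: [1.6, -0.0, 0.4]
opening: 1.001
grip_force: 0.0
time_s: 3.1
eef_pos: [0.4533, -0.2625, 0.2733]
eef_rot: [-3.142, -0.0, -2.942]
contact_force: [0.7, 0.4, 0.4]
opening: 1.0
grip_force: 0.0
[ 0.45327522 -0.26246254  0.27334049] [-3.14150904e+00 -3.85567398e-04 -2.94221705e+00]
```

View pics/w23.png

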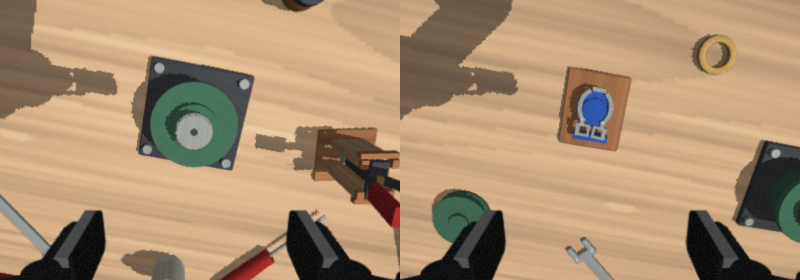

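The left crop shows the spindle disc at (193,131). The right crop shows the ring at (595,107), with its eyes at (581,131) and (599,131) and pointing away from the robot. I take a closer look at the ring.

```bash
python3 -m jog '[[[0,0,0.15],0],[[0,0,0.3],0],[[0,0,0.45],0],[[0,0,0.55],0],[[0,0,0.55],0]]'
python3 - <<'E'
from h import *
np.set_printoptions(precision=4,suppress=True)
s=readout.observe();print(s['eef_pos'],s['eef_rot'])
c=cap('wrist');np.savez('w4.npz',**c)
g=c['color'];h=cv2.cvtColor(g,cv2.COLOR_BGR2HSV)
P=cloud(c)
m=((h[...,1]<70)&(h[...,2]>70)).astype(np.uint8);
pl=(abs(P[...,2]-.033)<.012);m=m&pl.astype(np.uint8)
n,l,st,ce=cv2.connectedComponentsWithStats(m)
i=1+np.argmax(st[1:,4]);print(st[i],ce[i],np.median(P[...,2][l==i]))
mm=(l==i).astype(np.uint8)
cs,hi=cv2.findContours(mm,cv2.RETR_CCOMP,cv2.CHAIN_APPROX_NONE)
for k,q in enumerate(cs):
    if cv2.contourArea(q)>8:
        M=cv2.moments(q);print(k,hi[0][k],cv2.contourArea(q),M['m10']/M['m00'],M['m01']/M['m00'],plane(c,[(M['m10']/M['m00'],M['m01']/M['m00'])],.033))
x,y,w,hh=st[i][:4]
a=g[y-15:y+hh+15,x-15:x+w+15];b=cv2.cvtColor(mm[y-15:y+hh+15,x-15:x+w+15]*255,cv2.COLOR_GRAY2BGR)
cv2.imwrite('pics/w4.png',cv2.resize(np.hstack([a,b]),None,fx=3,fy=3,interpolation=cv2.INTER_NEAREST))
print(x-15,y-15,a.shape)
E
```

```text
time_s: 3.78
eef_pos: [0.4532, -0.2582, 0.1072]
eef_rot: [3.139, -0.002, -2.938]
contact_force: [-0.0, 0.3, 0.4]
opening: 0.997
grip_force: 0.0
[ 0.4532 -0.2582  0.1072] [ 3.1392 -0.0018 -2.9378]
[ 235  175   64   88 1897] [266.1102 221.9868] 0.032457162970611186
0 [-1 -1  1 -1] 1886.0 265.43557794273596 225.0977377165076 [[ 0.4567 -0.264   0.033 ]]
5 [ 6  4 -1  0] 115.0 272.9130434782609 248.77826086956523 [[ 0.4741 -0.2549  0.033 ]]
6 [ 7  5 -1  0] 123.5 248.5438596491228 244.10796221322536 [[ 0.474  -0.2734  0.033 ]]
220 160 (118, 94, 3)
```

View pics/w4.png

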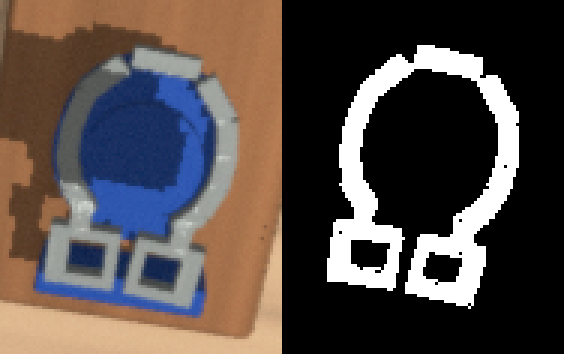

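The crop shows the ring clearly, with its eye holes at about (248.5,244) and (273,249) in the full image and the back piece at (275,181). Next I check the reading noise and the ring's frame.

```bash
cat >> h.py <<'E'
def mean_state(n=6):
    S=[]
    for _ in range(n):
        s=readout.observe();S.append(np.r_[s['eef_pos'],s['eef_rot']]);viewer.capture('wrist')
    S=np.array(S);S[:,3]%=2*np.pi;S[:,5]%=2*np.pi
    return S
def setM(c,S):
    m=S.mean(0);T=np.eye(4);T[:3,:3]=R.from_euler('xyz',m[3:]).as_matrix();T[:3,3]=m[:3];c['M']=T@np.array(c['hand_eye']);return c
E
python3 - <<'E'
from h import *
np.set_printoptions(precision=4,suppress=True)
S=mean_state();print(S);c=cap('wrist');setM(c,S);np.savez('w4.npz',**c)
h=cv2.cvtColor(c['color'],cv2.COLOR_BGR2HSV);P=cloud(c)
m=((h[...,1]<70)&(h[...,2]>70)&(abs(P[...,2]-.033)<.012)).astype(np.uint8)
n,l,st,ce=cv2.connectedComponentsWithStats(m)
cs=[]
big=(l==1+np.argmax(st[1:,4])).astype(np.uint8)
q,hi=cv2.findContours(big,cv2.RETR_CCOMP,cv2.CHAIN_APPROX_NONE)
eyes=[]
for k,a in enumerate(q):
    if hi[0][k][3]>=0 and 60<cv2.contourArea(a)<300:
        M=cv2.moments(a);eyes.append(plane(c,[(M['m10']/M['m00'],M['m01']/M['m00'])],.033)[0])
print('eyes',np.array(eyes))
v,u=np.nonzero(big);X=plane(c,np.c_[u,v],.033)[:,:2]*1000
e=np.array(eyes)[:,:2]*1000;mid=e.mean(0);yv=e[np.argmax(e[:,1])]-e[np.argmin(e[:,1])];yaw=np.arctan2(-yv[0],yv[1]);print('yaw',np.degrees(yaw),'sep',np.linalg.norm(yv))
for it in range(2):
    ex=np.array([np.cos(yaw),np.sin(yaw)]);ey=np.array([-ex[1],ex[0]])
    a=(X-mid)@ex;b=(X-mid)@ey
    print('x range',a.min(),a.max(),'y',b.min(),b.max())
    for sg in (1,-1):
        L=(a>-9)&(b*sg>0);print('lug',sg,'x',np.percentile(a[L],[1,99]),'y',np.percentile(b[L],[1,99]))
    back=(a<-48)
    print('back centroid',a[back].mean(),b[back].mean())
    yaw+=np.arctan2(-b[back].mean(),-a[back].mean()) if it==0 else 0;print(np.degrees(yaw))
E
```

```text
[[ 0.4537 -0.259   0.1089  3.1412 -0.0002  3.3452]
 [ 0.454  -0.2597  0.1098  3.1426  0.0009  3.3449]
 [ 0.4541 -0.2601  0.1102  3.1433  0.0015  3.3444]
 [ 0.454  -0.2603  0.1102  3.1436  0.0016  3.3441]
 [ 0.4538 -0.2604  0.11    3.1435  0.0015  3.3438]
 [ 0.4537 -0.2605  0.1097  3.1432  0.0012  3.3436]]
eyes [[ 0.4749 -0.2544  0.033 ]
 [ 0.4747 -0.2729  0.033 ]]
yaw -0.44864716928429704 sep 18.528949689303097
x range -54.58298559124958 9.074947576614555 y -21.204748752379935 21.356521034416446
lug 1 x [-8.3836  8.7531] y [ 1.6609 19.2323]
lug -1 x [-8.5893  8.7585] y [-18.8324  -1.6836]
back centroid -51.10890122770063 -0.2708732241332304
-0.1449868118535187
x range -54.58881992492021 9.060779323459663 y -21.03651498364041 21.510816703512532
lug 1 x [-8.4823  8.8069] y [ 1.6596 19.2464]
lug -1 x [-8.6502  8.6876] y [-18.8029  -1.6877]
back centroid -51.109619026230405 2.4714529939481746e-16
-0.1449868118535187
```

```bash
python3 -m jog '[[[0,0,-0.2],0],[[-0.05,0.13,-0.4],0],[[-0.12,0.3,-0.55],0],[[-0.19,0.49,-0.635],0],[[-0.26,0.68,-0.635],0]]' | head -2
python3 -m jog '[[[-0.06,0.19,0],0],[[-0.126,0.38,0],0],[[-0.19,0.57,0],0],[[-0.25,0.76,0],0],[[-0.314,0.945,0],0.037]]' |head -2
python3 -m jog '[[[0,0,0],0],[[0,0,0],0],[[0,0,0],0],[[0,0,0],0],[[0,0,0],0]]' -0.95
python3 - <<'E'
from h import *
np.set_printoptions(precision=4,suppress=True)
S=mean_state(3);print(S);c=cap('wrist');setM(c,S);P=cloud(c)
h=cv2.cvtColor(c['color'],cv2.COLOR_BGR2HSV)
m=((h[...,0]<8)|(h[...,0]>172))&(h[...,1]>140)&(h[...,2]>40)&(P[...,2]>.168)&(P[...,2]<.178)
q=P[m][:,:2]; q=q[np.linalg.norm(q-[.5244,.2515],axis=1)<.05]
T=[]
for k in (q[:,1]<.2515,q[:,1]>=.2515):
    r=cv2.minAreaRect((q[k]*1000).astype(np.float32));print(r);T.append(np.array(r[0])/1000)
mid=sum(T)/2;d=T[1]-T[0];yaw=np.arctan2(-d[0],d[1]);print(mid,np.degrees(yaw))
m=S[-1];s=dict(eef_pos=m[:3],eef_rot=m[3:]);go(mid[0],mid[1],.1235,np.pi+yaw,s)
E
```

```text
time_s: 4.8
eef_pos: [0.4862, -0.0613, 0.2991]
time_s: 5.42
eef_pos: [0.5212, 0.2361, 0.2972]
time_s: 6.05
eef_pos: [0.5215, 0.2334, 0.2968]
eef_rot: [-3.142, 0.0, -2.96]
contact_force: [0.3, -0.8, -0.9]
opening: 0.974
grip_force: 0.0
[[0.5215 0.2334 0.2968 3.1417 0.0002 3.323 ]
 [0.5215 0.2336 0.2967 3.1417 0.0002 3.3232]
 [0.5214 0.2337 0.2967 3.1417 0.0001 3.3233]]
((529.4979858398438, 224.50392150878906), (20.028066635131836, 8.900822639465332), 10.20093822479248)
((519.03955078125, 277.906005859375), (19.479228973388672, 9.47593879699707), 11.586406707763672)
[0.5243 0.2512] 11.08074363389221
shift [-0.0199  0.0557  0.5773] turn -0.0223 norm_mm 174.1 |tilt [ 0.0001 -0.0001 -1.    ]
```

```bash
python3 -m jog '[[[-0.02,0.056,0.05],-0.015],[[-0.02,0.056,0.17],-0.015],[[-0.02,0.056,0.3],-0.015],[[-0.02,0.056,0.44],-0.015],[[-0.02,0.056,0.577],-0.015]]' -1 |head -5
python3 -m jog '[[[0,0,0],0],[[0,0,0],0],[[0,0,0],0]]' -0.30 60
python3 -m jog '[[[0,0,0],0],[[0,0,0],0],[[0,0,0],0]]' -0.36 60
python3 -m jog '[[[0,0,0],0],[[0,0,0],0],[[0,0,0],0]]' -0.42 60
```

```text
time_s: 6.88
eef_pos: [0.5237, 0.2524, 0.1211]
eef_rot: [3.142, -0.001, -2.951]
contact_force: [-0.4, 1.0, 1.1]
opening: 1.0
time_s: 7.25
eef_pos: [0.5249, 0.2521, 0.1253]
eef_rot: [3.141, 0.002, -2.951]
contact_force: [0.5, -0.3, -1.3]
opening: 0.654
grip_force: 6.2
time_s: 7.62
eef_pos: [0.5244, 0.2517, 0.1239]
eef_rot: [3.142, 0.001, -2.951]
contact_force: [-0.2, 0.1, 2.5]
opening: 0.681
grip_force: 6.6
time_s: 8.0
eef_pos: [0.5242, 0.2516, 0.1234]
eef_rot: [-3.141, -0.0, -2.951]
contact_force: [0.4, -1.1, -1.6]
opening: 0.711
grip_force: 6.0
```

```bash
python3 -m jog '[[[0,0,0],0],[[0,0,0],0],[[0,0,0],0]]' -0.46 60 | tail -3
python3 -m jog '[[[0,0,0],0],[[0,0,0],0],[[0,0,0],0]]' -0.52 60 | tail -3
python3 -m jog '[[[0,0,0],0],[[0,0,0],0],[[0,0,0],0]]' -0.36 60| tail -3
```

```text
contact_force: [0.7, 0.1, -2.2]
opening: 0.732
grip_force: 1.1
contact_force: [1.2, -0.6, 0.8]
opening: 0.76
grip_force: 0.1
contact_force: [-1.2, -0.2, 5.0]
opening: 0.681
grip_force: 6.9
```

```bash
python3 -m jog '[[[0,0,0],0],[[0,0,-0.08],0],[[0,0,-0.2],0],[[0,0,-0.35],0],[[0,0,-0.5],0]]' -0.39 60
python3 -m jog '[[[0.045,-0.15,0],0],[[0.09,-0.32,0],0],[[0.14,-0.49,0],0],[[0.19,-0.65,0],0],[[0.24,-0.82,0],0]]' |head -2
python3 -m jog '[[[0.045,-0.15,0],0.07],[[0.09,-0.32,0],0.15],[[0.14,-0.49,0],0.22],[[0.19,-0.65,0],0.3],[[0.247,-0.835,0],0.373]]' |head -2
python3 -m jog '[[[0,0,0],0],[[0,0,0],0],[[0,0,0],0],[[0,0,0],0]]'
python3 - <<'E'
from h import *
np.set_printoptions(precision=4,suppress=True)
S=mean_state(3);print(S);c=cap('wrist');setM(c,S);np.savez('w5.npz',**c);cv2.imwrite('pics/w5.png',c['color'])
m=S[-1];s=dict(eef_pos=m[:3],eef_rot=m[3:]);go(.4748,-.2637,.2,np.radians(179.7),s)
E
```

```text
time_s: 9.75
eef_pos: [0.5239, 0.2516, 0.2746]
eef_rot: [-3.141, -0.001, -2.951]
contact_force: [0.6, 0.4, -2.1]
opening: 0.695
grip_force: 6.0
time_s: 10.38
eef_pos: [0.4995, -0.0049, 0.2733]
time_s: 11.0
eef_pos: [0.4742, -0.2649, 0.2734]
time_s: 11.5
eef_pos: [0.4749, -0.2627, 0.2737]
eef_rot: [-3.141, 0.0, 3.138]
contact_force: [0.4, -0.4, -1.1]
opening: 0.695
grip_force: 6.0
[[ 0.4749 -0.2627  0.2737  3.1418  0.0002  3.1379]
 [ 0.4748 -0.2628  0.2737  3.1419  0.0002  3.1376]
 [ 0.4748 -0.2629  0.2737  3.1419  0.0002  3.1374]]
shift [-0.0001 -0.0025  0.2457] turn 0.0021 norm_mm 73.7 |tilt [ 0.0002 -0.0003 -1.    ]
```

View pics/w5.png

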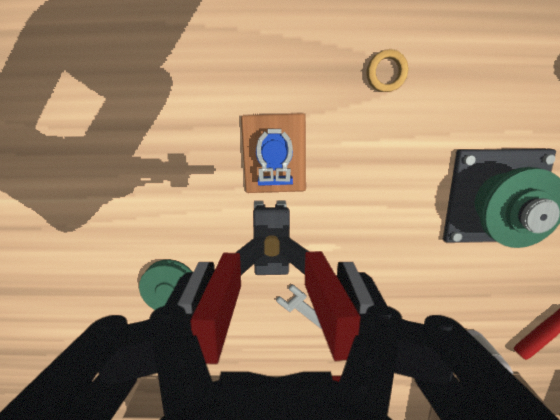

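The pliers are held upright. The flange is at (271,240), and the leg ends show just above it at (262,204) and (281,204), aligned with the ring's eyes at (266,175) and (284,175). I descend to just above the ring and measure.

```bash
python3 -m jog '[[[0,-0.002,0.1],0],[[0,-0.002,0.2],0],[[0,-0.002,0.3],0],[[0,-0.002,0.37],0],[[0,-0.002,0.38],0]]' |head -2
python3 -m jog '[[[0,0,0],0],[[0,0,0],0],[[0,0,0],0],[[0,0,0],0]]' | tail -5
python3 - <<'E'
from h import *
np.set_printoptions(precision=4,suppress=True)
S=mean_state(3);print(S[-1]);c=cap('wrist');setM(c,S);np.savez('w6.npz',**c)
sd=cap('side')
cv2.imwrite('pics/w6.png',np.hstack([cv2.resize(c['color'][140:280,200:340],(560,560),interpolation=cv2.INTER_NEAREST),cv2.resize(sd['color'][250:390,270:330],(240,560),interpolation=cv2.INTER_NEAREST)]))
E
```

```text
time_s: 12.32
eef_pos: [0.4742, -0.2637, 0.1584]
eef_pos: [0.4747, -0.2642, 0.1599]
eef_rot: [-3.141, 0.0, 3.137]
contact_force: [-0.1, 0.5, -1.5]
opening: 0.7
grip_force: 6.0
[ 0.4746 -0.2642  0.1597  3.1418  0.0001  3.1365]
```

View pics/w6.png

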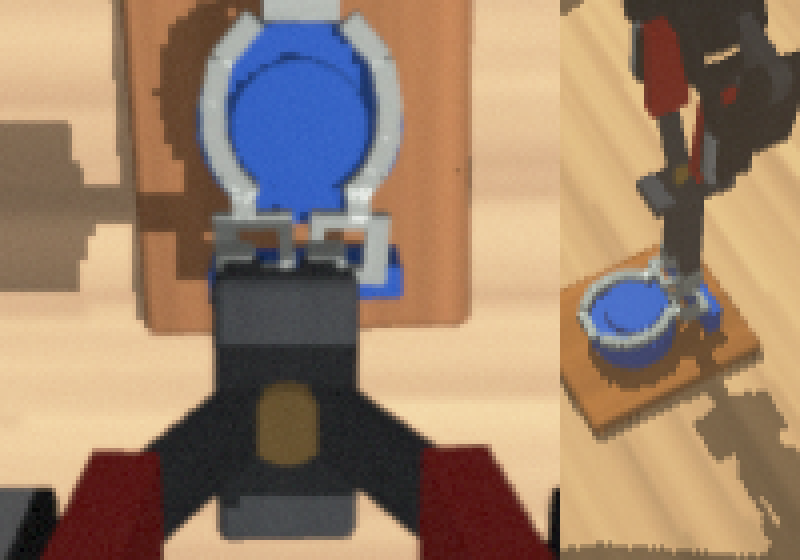

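The crop shows the pins at crop x about 235 and 337 and the eyes at about 252 and 350. So the pliers sit about 2–3 mm off in tool y. I quantify that with depth.

Run:
```python
from h import *
np.set_printoptions(precision=4,suppress=True)
c=dict(np.load('w6.npz'));P=cloud(c)
sub=P[180:215,245:300].reshape(-1,3);g=c['color'][180:215,245:300].reshape(-1,3)
for z0,z1 in [(.040,.047),(.047,.053),(.053,.06),(.06,.08)]:
    k=(sub[:,2]>z0)&(sub[:,2]<z1);q=sub[k]
    for nm,kk in (('R',q[:,1]<-.264),('L',q[:,1]>=-.264)):
        if kk.sum()>3: print(z0,nm,kk.sum(),np.percentile(q[kk],[5,50,95],axis=0)[:,:2].ravel())
q=P[205:225,245:300].reshape(-1,3);q=q[(q[:,2]>.11)&(q[:,2]<.14)];print('flange',np.percentile(q,[2,50,98],axis=0))
h=cv2.cvtColor(c['color'],cv2.COLOR_BGR2HSV)
for r in range(192,210,2):
    print(r,(P[r,250:296:2,2]*1000).astype(int))
# ring mask
m=((h[...,1]<70)&(h[...,2]>70)&(abs(P[...,2]-.033)<.006));v,u=np.nonzero(m[150:212,230:310]);X=plane(c,np.c_[u+230,v+150],.033)
print('ring',X[:,:2].min(0),X[:,:2].max(0))
b=X[X[:,0]<X[:,0].min()+.006];print('back mid y',b[:,1].min(),b[:,1].max());L=X[X[:,0]>.466];print('lugs y',L[:,1].min(),L[:,1].max(),'lug near edge x',np.sort(L[:,0])[:3])
```

```text
0.047 R 5 [ 0.4677 -0.28    0.4678 -0.2778  0.4679 -0.275 ]
0.047 L 6 [ 0.4677 -0.2605  0.468  -0.2582  0.4682 -0.256 ]
0.053 R 26 [ 0.4675 -0.2807  0.4678 -0.2771  0.4685 -0.2736]
0.053 L 25 [ 0.4676 -0.2631  0.4678 -0.26    0.4686 -0.2561]
0.06 R 43 [ 0.4677 -0.2804  0.4683 -0.2764  0.4695 -0.2724]
0.06 L 44 [ 0.4678 -0.2638  0.4684 -0.2593  0.4693 -0.2554]
flange [[ 0.4519 -0.2767  0.12  ]
 [ 0.4558 -0.2661  0.1246]
 [ 0.4612 -0.2554  0.1262]]
192 [ 9  9  9  8 33 32 32 28 28 27 29 29 27 27 28 28 29 28 27 32 33 31  9]
194 [ 9 10 33 32 32 32 32 32 32 32 32 31 29 26 32 33 32 32 31 32 32 31 32]
196 [11 11 32 31 31 32 32 33 33 32 32 32 10  9 32 32 32 32 32 32 33 32 33]
198 [10  9 32 31 32  9 11  9  8  9 33 32  9 10 32 32 10 10 10  9  9 32 32]
200 [10 10 31 53 52 53 52 10 10 10 32 33  9  9 53 52 53 51  9  9 11 30 32]
202 [ 9 10 58 58 58 57 58 11 11 12 33 33 12 55 58 59 58 58 14 15 15 33 32]
204 [ 8  9 63 61 62 64 63 61 18 18 33 33 19 62 62 62 61 61 62 21 21 33 33]
206 [ 9 10 63 66 67 67 65 66 28 29 33 31 25 65 65 67 66 64 61 28 28 32 33]
208 [  8  27 120 122 121 121 121 121 121 122 122 122 121 121 122 122 121 121
 123 119  33  33  32]
ring [ 0.4299 -0.286 ] [ 0.4838 -0.2425]
back mid y -0.2832035500501238 -0.24444625847366686
lugs y -0.2845480183402437 -0.2447449596145209 lug near edge x [0.4663 0.4663 0.4663]
```

```bash
python3 -m jog '[[[0,0.013,0],0],[[0,0.013,0],0],[[0,0.013,0.01],0],[[0,0.013,0.01],0],[[0,0.013,0.01],0]]' | tail -5
cat > pins.py <<'E'
from h import *
np.set_printoptions(precision=4,suppress=True)
S=mean_state(3);print(S[-1]);c=cap('wrist');setM(c,S);np.savez('w7.npz',**c)
P=cloud(c);tz=S[-1,2]
sub=P[150:240,230:320].reshape(-1,3)
zt=tz-.1154
for z0,z1 in [(0,.007),(.007,.013),(.013,.02)]:
    k=(sub[:,2]>zt+z0)&(sub[:,2]<zt+z1)&(sub[:,2]>.037);q=sub[k]
    if len(q)<4: continue
    my=np.median(q[:,1])
    for nm,kk in (('R',q[:,1]<my),('L',q[:,1]>=my)):
        print(z0,nm,kk.sum(),np.percentile(q[kk],[5,50,95],axis=0)[:,:2].ravel())
F=P[190:300,235:315].reshape(-1,3);F=F[(abs(F[:,2]-(zt+.082))<.004)];print('flange',len(F),np.percentile(F,[1,99],axis=0))
h=cv2.cvtColor(c['color'],cv2.COLOR_BGR2HSV)
r=((h[...,0]<8)|(h[...,0]>172))&(h[...,1]>140)&(P[...,2]>zt+.155)&(P[...,2]<zt+.17);q=P[r];q=q[np.linalg.norm(q[:,:2]-S[-1,:2],axis=1)<.06]
y0=S[-1,1];print('handle tops y',[np.percentile(q[k][:,1],[2,98]) for k in (q[:,1]<y0,q[:,1]>y0)],'x',np.percentile(q[:,0],[2,98]))
m=((h[...,1]<70)&(h[...,2]>70)&(abs(P[...,2]-.033)<.006));v,u=np.nonzero(m[140:240,220:320]);X=plane(c,np.c_[u+220,v+140],.033)
print('ring',X[:,:2].min(0),X[:,:2].max(0))
E
python3 pins.py
python3 - <<'E'
import numpy as np,cv2
c=np.load('w7.npz');cv2.imwrite('pics/w7.png',cv2.resize(c['color'][170:230,230:310],(800,600),interpolation=cv2.INTER_CUBIC))
E
```

```text
eef_pos: [0.4746, -0.2603, 0.1565]
eef_rot: [-3.142, -0.0, 3.136]
contact_force: [1.0, 0.5, -1.9]
opening: 0.697
grip_force: 6.0
[ 0.4746 -0.2603  0.1566  3.1417 -0.      3.1364]
0.007 R 21 [ 0.4675 -0.2769  0.4677 -0.2729  0.4687 -0.2696]
0.007 L 21 [ 0.4674 -0.2592  0.4677 -0.2552  0.4684 -0.2519]
0.013 R 37 [ 0.4676 -0.2766  0.468  -0.2728  0.4695 -0.2685]
0.013 L 37 [ 0.4674 -0.2594  0.468  -0.2552  0.4694 -0.2513]
flange 2041 [[ 0.452  -0.2729  0.1195]
 [ 0.4948 -0.2515  0.1266]]
handle tops y [array([-0.2891, -0.2804]), array([-0.2388, -0.2296])] x [0.4645 0.4831]
ring [ 0.4213 -0.2854] [ 0.4865 -0.2416]
```

View pics/w7.png

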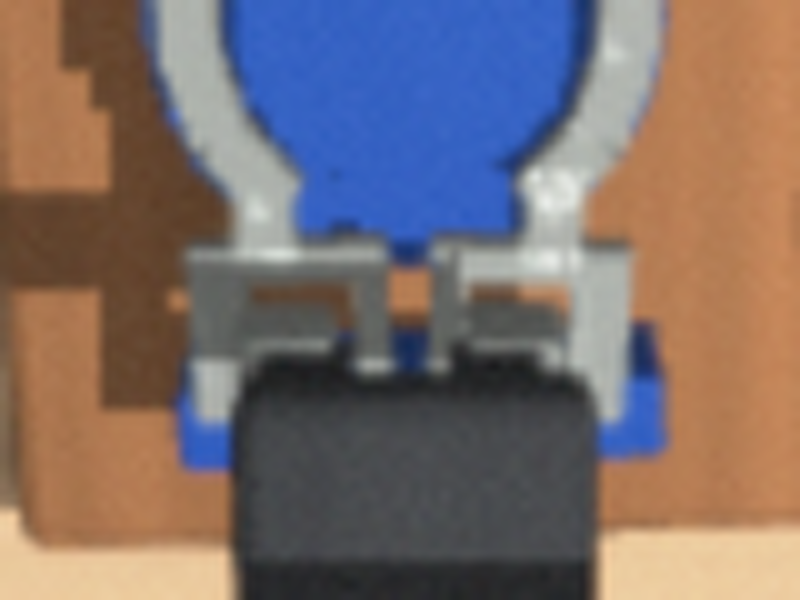

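Run:
```python
from h import *
c=dict(np.load('w7.npz'));print(plane(c,[(262,194.8),(262,198.4),(286,194.3),(286,198.5),(291.5,212)],.033)[:,:2].round(4))
print(plane(c,[(249,195),(293,194.5)],.033).round(4))
```

```text
[[ 0.4679 -0.2713]
 [ 0.4711 -0.2713]
 [ 0.4675 -0.2505]
 [ 0.4713 -0.2505]
 [ 0.4837 -0.2456]]
[[ 0.468  -0.2825  0.033 ]
 [ 0.4678 -0.2445  0.033 ]]
```

```bash
python3 -m jog '[[[-0.0067,0.0017,0],0],[[-0.0067,0.0017,0.005],0],[[-0.0067,0.0017,0.015],0],[[-0.0067,0.0017,0.025],0],[[-0.0067,0.0017,0.037],0]]' | tail -5
python3 -m jog '[[[0,0,0],0],[[0,0,0],0],[[0,0,0],0]]' | tail -5
python3 pins.py
```

```text
eef_pos: [0.4766, -0.2597, 0.1452]
eef_rot: [-3.142, -0.0, 3.136]
contact_force: [-0.2, -1.0, -1.7]
opening: 0.695
grip_force: 6.0
eef_pos: [0.4767, -0.2598, 0.1456]
eef_rot: [-3.141, 0.0, 3.136]
contact_force: [0.2, -0.7, -0.9]
opening: 0.693
grip_force: 6.0
[ 0.4766 -0.2598  0.1455  3.1418  0.      3.1365]
0.007 R 21 [ 0.4695 -0.2764  0.4698 -0.2726  0.4704 -0.2692]
0.007 L 21 [ 0.4696 -0.2579  0.4699 -0.2546  0.4703 -0.2514]
0.013 R 39 [ 0.4696 -0.276   0.47   -0.2729  0.4716 -0.2688]
0.013 L 39 [ 0.4696 -0.2588  0.4701 -0.2548  0.4713 -0.2509]
flange 2031 [[ 0.4541 -0.2724  0.1085]
 [ 0.4969 -0.251   0.1157]]
handle tops y [array([-0.2885, -0.2799]), array([-0.2383, -0.2291])] x [0.4665 0.4851]
ring [ 0.4222 -0.2853] [ 0.4866 -0.2419]
```

```bash
python3 -m jog '[[[0,0,0.006],0],[[0,0,0.012],0],[[0,0,0.012],0]]' | tail -5
python3 -m jog '[[[0,0,-0.003],0],[[0,0,-0.005],0],[[0,0,-0.005],0],[[0,0,-0.005],0]]' -0.05 60 | tail -5
python3 -m jog '[[[0,0,-0.002],0],[[0,0,-0.004],0],[[0,0,-0.004],0],[[0,0,-0.004],0]]' 0.12 60| tail -5
python3 pins.py
python3 - <<'E'
import numpy as np,cv2
c=np.load('w7.npz');cv2.imwrite('pics/w8.png',cv2.resize(c['color'][140:230,220:340],(800,600),interpolation=cv2.INTER_CUBIC))
E
```

```text
eef_pos: [0.4766, -0.2597, 0.1418]
eef_rot: [-3.142, -0.0, 3.136]
contact_force: [-0.2, -0.3, -1.5]
opening: 0.696
grip_force: 6.0
eef_pos: [0.4772, -0.2606, 0.1446]
eef_rot: [-3.139, 0.002, 3.136]
contact_force: [-0.0, -2.7, 8.1]
opening: 0.528
grip_force: 14.1
eef_pos: [0.4773, -0.2608, 0.1459]
eef_rot: [-3.139, 0.002, 3.136]
contact_force: [0.1, -4.3, 8.9]
opening: 0.447
grip_force: 18.7
[ 0.4773 -0.2608  0.1459  3.1444  0.0023  3.1364]
0 R 2 [ 0.4694 -0.2895  0.4698 -0.2891  0.4701 -0.2887]
0 L 2 [ 0.4694 -0.2836  0.4694 -0.267   0.4694 -0.2504]
0.007 R 37 [ 0.4695 -0.2903  0.47   -0.2865  0.4774 -0.2517]
0.007 L 38 [ 0.4693 -0.2503  0.4703 -0.2463  0.4783 -0.2445]
0.013 R 56 [ 0.4696 -0.2889  0.4727 -0.2873  0.4796 -0.2839]
0.013 L 56 [ 0.4699 -0.2824  0.4705 -0.2489  0.4787 -0.2455]
flange 418 [[ 0.4706 -0.2734  0.1086]
 [ 0.4818 -0.251   0.1164]]
handle tops y [array([-0.2739, -0.2657]), array([-0.2497, -0.241 ])] x [0.4673 0.4865]
ring [ 0.4231 -0.2962] [ 0.4867 -0.2407]
```

View pics/w8.png

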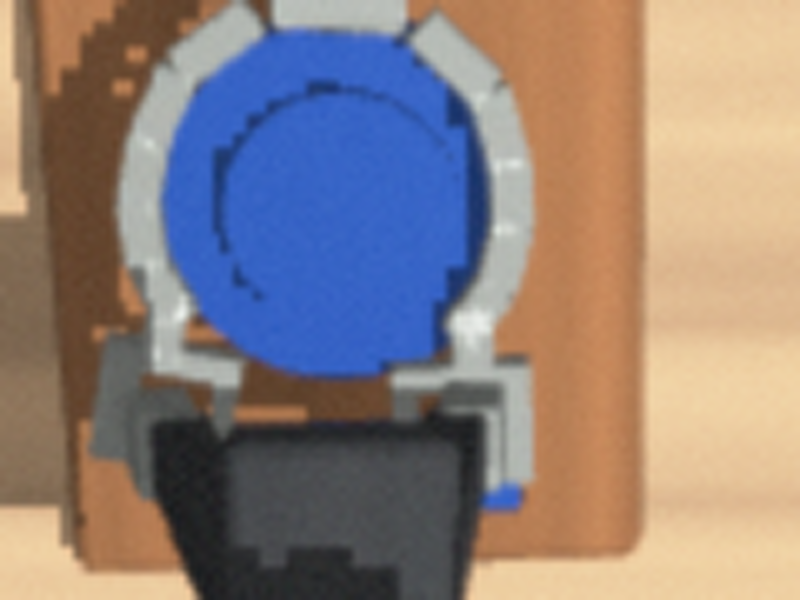

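The ring is spreading, with its lugs at zoom (165,400) and (470,400). The tool is pressed down with about 9 N and the pliers lean slightly towards −y. I raise the tool to relieve that and measure again.

```bash
python3 -m jog '[[[0,0,-0.004],0],[[0,0,-0.008],0],[[0,0,-0.008],0]]' | tail -5
python3 pins.py | grep -v '^0.0 '
python3 -m jog '[[[0,0,-0.004],0],[[0,0,-0.008],0],[[0,0,-0.008],0]]' | tail -5
python3 pins.py | grep -v '^0.0 '
```

```text
eef_pos: [0.4765, -0.2596, 0.1468]
eef_rot: [3.141, -0.0, 3.137]
contact_force: [-0.3, -0.1, -0.5]
opening: 0.446
grip_force: 17.5
[ 0.4766 -0.2596  0.1468  3.1414 -0.0003  3.1365]
0 R 5 [ 0.4684 -0.2875  0.4685 -0.2847  0.4686 -0.2833]
0 L 6 [ 0.4685 -0.2476  0.4686 -0.2458  0.4687 -0.2439]
0.007 R 36 [ 0.4684 -0.2881  0.4689 -0.2851  0.4765 -0.2511]
0.007 L 37 [ 0.4686 -0.249   0.4692 -0.244   0.4767 -0.2421]
0.013 R 60 [ 0.4686 -0.2866  0.4715 -0.2849  0.4781 -0.2807]
0.013 L 60 [ 0.4689 -0.2792  0.4697 -0.2452  0.4781 -0.2433]
flange 417 [[ 0.4696 -0.272   0.1094]
 [ 0.4807 -0.2487  0.1173]]
handle tops y [array([-0.273 , -0.2649]), array([-0.2488, -0.2401])] x [0.4667 0.4858]
ring [ 0.4221 -0.2931] [ 0.485  -0.2382]
eef_pos: [0.4767, -0.2597, 0.1494]
eef_rot: [-3.141, 0.0, 3.136]
contact_force: [0.4, 0.1, -2.6]
opening: 0.443
grip_force: 17.6
[ 0.4766 -0.2597  0.1494  3.1417 -0.      3.1365]
0 R 22 [ 0.4635 -0.2921  0.469  -0.288   0.4772 -0.2818]
0 L 23 [ 0.4651 -0.2809  0.4687 -0.2463  0.4786 -0.2412]
0.007 R 39 [ 0.4687 -0.2883  0.4691 -0.2847  0.4765 -0.2498]
0.007 L 39 [ 0.4687 -0.2489  0.4693 -0.2434  0.4776 -0.2423]
0.013 R 57 [ 0.4689 -0.2867  0.4716 -0.2851  0.4782 -0.2813]
0.013 L 57 [ 0.469  -0.28    0.4697 -0.2459  0.478  -0.2434]
flange 415 [[ 0.4697 -0.2719  0.1121]
 [ 0.4808 -0.2493  0.1198]]
handle tops y [array([-0.2732, -0.265 ]), array([-0.2489, -0.2402])] x [0.4668 0.4858]
ring [ 0.4225 -0.2936] [ 0.4842 -0.2382]
```

```bash
python3 -m jog '[[[0,0,-0.002],0],[[0,0,-0.004],0],[[0,0,-0.004],0],[[0,0,-0.004],0]]' 0.24 70| tail -5
python3 pins.py | grep -v '^0.0 '
python3 -m jog '[[[0,0,-0.001],0],[[0,0,-0.002],0],[[0,0,-0.002],0],[[0,0,-0.002],0]]' 0.30 70| tail -5
python3 pins.py | grep -v '^0.0 '
```

```text
eef_pos: [0.4766, -0.2597, 0.1505]
eef_rot: [-3.142, -0.0, 3.136]
contact_force: [-1.1, 0.1, -1.2]
opening: 0.387
grip_force: 21.0
[ 0.4766 -0.2597  0.1505  3.1417 -0.0001  3.1365]
0 R 85 [ 0.4637 -0.2972  0.4705 -0.2945  0.4775 -0.2901]
0 L 86 [ 0.4629 -0.2884  0.469  -0.2804  0.4777 -0.2395]
0.007 R 43 [ 0.4688 -0.2924  0.4697 -0.2905  0.4778 -0.2524]
0.007 L 43 [ 0.469  -0.2471  0.4696 -0.2425  0.478  -0.2408]
0.013 R 59 [ 0.469  -0.2902  0.472  -0.2887  0.4787 -0.2856]
0.013 L 59 [ 0.4694 -0.284   0.4699 -0.2459  0.4783 -0.2417]
flange 271 [[ 0.4698 -0.2722  0.1132]
 [ 0.4799 -0.2493  0.1211]]
handle tops y [array([-0.2689, -0.2603]), array([-0.2527, -0.2441])] x [0.4667 0.4857]
ring [ 0.4227 -0.2989] [ 0.4828 -0.2347]
eef_pos: [0.4766, -0.2597, 0.1511]
eef_rot: [-3.141, -0.0, 3.136]
contact_force: [-0.3, -0.6, -2.3]
opening: 0.351
grip_force: 30.0
[ 0.4766 -0.2597  0.1512  3.1417 -0.      3.1365]
0 R 117 [ 0.456  -0.2971  0.467  -0.2943  0.477  -0.2893]
0 L 118 [ 0.4569 -0.2885  0.469  -0.2824  0.4781 -0.2385]
0.007 R 50 [ 0.4686 -0.294   0.4695 -0.2906  0.4765 -0.2477]
0.007 L 51 [ 0.4689 -0.2457  0.4704 -0.2417  0.4793 -0.2401]
0.013 R 57 [ 0.4691 -0.2916  0.4731 -0.2899  0.4784 -0.2875]
0.013 L 58 [ 0.4693 -0.2858  0.4699 -0.246   0.4766 -0.2411]
flange 235 [[ 0.4703 -0.2719  0.1139]
 [ 0.4802 -0.2499  0.1216]]
handle tops y [array([-0.2674, -0.2599]), array([-0.2595, -0.246 ])] x [0.4667 0.4857]
ring [ 0.4227 -0.2998] [ 0.4831 -0.2338]
```

```bash
python3 -m jog '[[[0,0,-0.02],0],[[0,0,-0.05],0],[[0,0,-0.1],0],[[0,0,-0.17],0],[[0,0,-0.23],0]]' | tail -6
python3 -m jog '[[[0,0,0],0],[[0,0,0],0],[[0,0,0],0]]' | tail -6
cat > ring.py <<'E'
from h import *
np.set_printoptions(precision=4,suppress=True)
S=mean_state(3);print(S[-1]);c=cap('wrist');setM(c,S);np.savez('w9.npz',**c)
P=cloud(c);h=cv2.cvtColor(c['color'],cv2.COLOR_BGR2HSV);zt=S[-1,2]-.1154
m=((h[...,1]<70)&(h[...,2]>60)&(abs(P[...,2]-zt-.005)<.016)).astype(np.uint8)
m[:120]=0;m[240:]=0
q=P[m>0];q=q[np.linalg.norm(q[:,:2]-S[-1,:2],axis=1)<.08]
A=np.c_[q[:,:2]-S[-1,:2],np.ones(len(q))]
w=np.ones(len(q),bool)
for _ in range(6):
    k=np.linalg.lstsq(A[w],q[w,2],rcond=None)[0];r=q[:,2]-A@k;w=abs(r)<.0025
print('n',w.sum(),'slopes',k[:2],'z at TCP',k[2]-S[-1,2],'bbox rel TCP',q[w].min(0)-S[-1,:3],q[w].max(0)-S[-1,:3])
E
python3 ring.py
python3 - <<'E'
from h import *
c=np.load('w9.npz');sd=cap('side')
a=cv2.resize(c['color'][130:250,200:330],(520,480),interpolation=cv2.INTER_CUBIC);b=cv2.resize(sd['color'][250:370,270:340],(280,480),interpolation=cv2.INTER_CUBIC)
cv2.imwrite('pics/w9.png',np.hstack([a,b]))
E
```

```text
time_s: 19.85
eef_pos: [0.4768, -0.2598, 0.2219]
eef_rot: [-3.141, 0.001, 3.137]
contact_force: [-0.0, 0.3, -0.9]
opening: 0.357
grip_force: 30.0
time_s: 20.23
eef_pos: [0.4764, -0.2596, 0.2193]
eef_rot: [3.141, -0.001, 3.136]
contact_force: [0.1, 0.5, -2.4]
opening: 0.356
grip_force: 30.0
[ 0.4765 -0.2596  0.2196  3.1411 -0.0008  3.1365]
n 1173 slopes [ 0.084  -0.0451] z at TCP -0.11407930175768058 bbox rel TCP [-0.0541 -0.0401 -0.1204] [ 0.0052  0.0266 -0.1107]
```

View pics/w9.png

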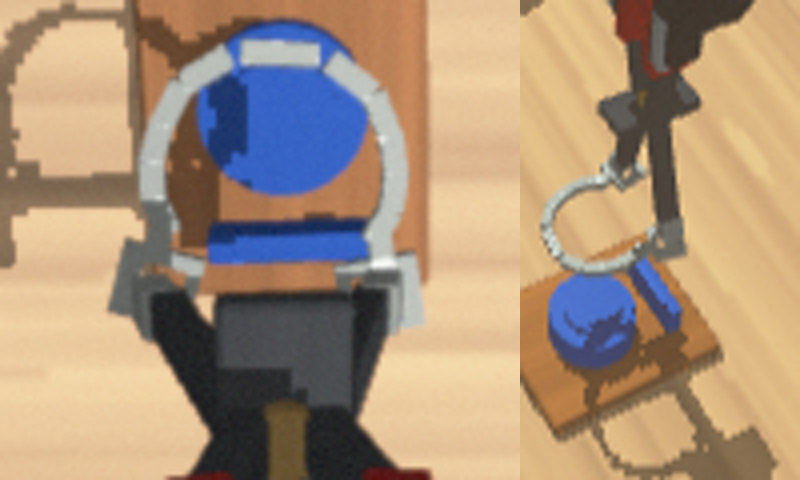

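The ring is spread on the pins and clear of the cradle: back piece at crop (280,53), eyes at (150,270) and (380,280). Now I measure the spindle and work out the transfer.

```bash
cat > spin.py <<'E'
from h import *
np.set_printoptions(precision=4,suppress=True)
def spin(c,zlo=.083,zhi=.093,near=(.5126,.036)):
    P=cloud(c);h=cv2.cvtColor(c['color'],cv2.COLOR_BGR2HSV)
    m=(P[...,2]>zlo)&(P[...,2]<zhi)&(np.hypot(P[...,0]-near[0],P[...,1]-near[1])<.03)&(h[...,1]<80)
    z=np.median(P[...,2][m]);print('top z',z,m.sum())
    q=cv2.findContours(m.astype(np.uint8),cv2.RETR_EXTERNAL,cv2.CHAIN_APPROX_NONE)[0];q=max(q,key=len)
    X=plane(c,q.reshape(-1,2),z)[:,:2]*1000
    (cx,cy),r=cv2.minEnclosingCircle(X.astype(np.float32))
    A=np.c_[2*X,np.ones(len(X))];s=np.linalg.lstsq(A,(X**2).sum(1),rcond=None)[0]
    print('circ',cx,cy,r,'ls',s[:2],np.sqrt(s[2]+s[0]**2+s[1]**2))
if __name__=='__main__':
    c=dict(np.load('w2.npz'));spin(c)
    S=mean_state(2);m=S[-1];s=dict(eef_pos=m[:3],eef_rot=m[3:]);print(m)
E
python3 spin.py
```

```text
top z 0.08653730255568909 1063
circ 511.6157531738281 38.041015625 19.943391799926758 ls [511.5678  38.2077] 19.40030652292677
[ 0.4766 -0.2597  0.22    3.1415 -0.0004  3.1364]
```

```bash
python3 -m jog '[[[0,0.05,-0.04],0],[[-0.04,0.16,-0.08],0],[[-0.07,0.3,-0.08],0],[[-0.11,0.44,-0.08],0],[[-0.13,0.56,-0.08],0]]' | head -2
python3 -m jog '[[[-0.02,0.13,0],0],[[-0.04,0.26,0],0],[[-0.06,0.38,0],0],[[-0.07,0.44,0],0],[[-0.07,0.456,0.06],0]]' | head -2
python3 -m jog '[[[0,0,0],0],[[0,0,0],0],[[0,0,0],0],[[0,0,0],0]]' | tail -6
python3 ring.py
python3 - <<'E'
from spin import *
c=dict(np.load('w9.npz'));spin(c,.08,.093)
s=cap('side')
a=cv2.resize(c['color'][110:230,200:330],(520,480),interpolation=cv2.INTER_CUBIC);b=cv2.resize(s['color'][150:270,220:290],(280,480),interpolation=cv2.INTER_CUBIC)
cv2.imwrite('pics/w10.png',np.hstack([a,b]))
E
```

```text
time_s: 21.2
eef_pos: [0.5167, -0.0896, 0.2451]
time_s: 21.82
eef_pos: [0.5386, 0.0456, 0.2268]
time_s: 22.32
eef_pos: [0.5383, 0.0443, 0.2264]
eef_rot: [-3.141, 0.0, 3.136]
contact_force: [0.2, -0.4, -1.2]
opening: 0.354
grip_force: 30.1
[0.5382 0.0445 0.2263 3.1417 0.0002 3.1361]
n 1182 slopes [ 0.0889 -0.0464] z at TCP -0.11396300820304943 bbox rel TCP [-0.0539 -0.0402 -0.1202] [ 0.0053  0.0262 -0.1109]
top z 0.08668206656619709 1549
circ 511.6454772949219 38.345970153808594 20.04298973083496 ls [511.6622  38.2509] 19.540509851440348
```

View pics/w10.png

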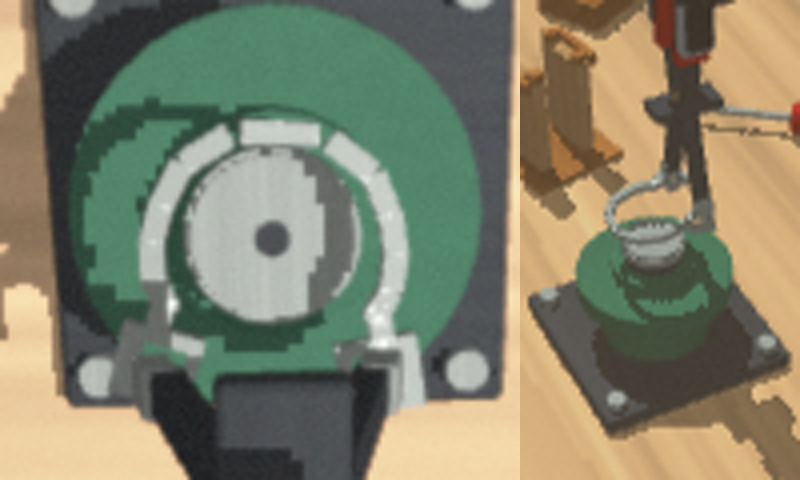

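The left crop shows the spindle disc at (272,238) inside the ring, whose inner circle is centred near (275,230). I have now viewed 12 pictures, which is over the 10 allowed, so from here I work only from numbers. Next I compute the ring's largest inscribed circle against the spindle.

```bash
cat > fit.py <<'E'
from spin import *
def inscribed(c,S,near=(.5117,.0383)):
    P=cloud(c);h=cv2.cvtColor(c['color'],cv2.COLOR_BGR2HSV);t=S[-1]
    rel=P-t[:3]
    zp=-.1140+.0889*rel[...,0]-.0464*rel[...,1]
    m=(h[...,1]<70)&(h[...,2]>50)&(abs(rel[...,2]-zp)<.004)&(np.hypot(rel[...,0]+.027,rel[...,1]+.006)<.045)
    v,u=np.nonzero(m);o,d=rays(c,np.c_[u,v])
    # intersect ray with ring plane (top face)
    o=o-t[:3];n=np.array([-.0889,.0464,1]);s=(-.1140-n@o)/(d@n);X=(o+d*s[:,None])[:,:2]+t[:2]
    best=[]
    for dx in np.arange(-.006,.0061,.0003):
        for dy in np.arange(-.006,.0061,.0003):
            ce=np.array(near)+[dx,dy];best.append((np.percentile(np.linalg.norm(X-ce,axis=1),.5),*ce))
    b=sorted(best)[-5:];print('inscribed r,centre',np.mean(b,0),b[-1],'ringpts',len(X),'zmed',np.median(P[m][:,2]))
    for ang in range(0,360,30):
        dd=X-np.mean(b,0)[1:];a=np.degrees(np.arctan2(dd[:,1],dd[:,0]))%360;k=abs(a-ang)<10
        if k.sum():print(ang,round(1000*np.linalg.norm(dd[k],axis=1).min(),1),end=' | ')
    print()
if __name__=='__main__':
    S=mean_state(3);c=cap('wrist');setM(c,S);print(S[-1]);spin(c,.08,.093);inscribed(c,S)
E
python3 fit.py
```

```text
[0.5382 0.0448 0.2261 3.1417 0.     3.1365]
top z 0.0865687814557444 1552
circ 511.617431640625 38.27220153808594 20.126049041748047 ls [511.6496  38.3922] 19.598510647608652
inscribed r,centre [0.0222 0.5109 0.0394] (np.float64(0.02220132182848816), np.float64(0.5108), np.float64(0.0395)) ringpts 1224 zmed 0.10994521100371743
30 22.9 | 60 21.9 | 90 22.2 | 120 22.5 | 150 22.8 | 180 22.0 | 210 22.8 | 240 22.6 | 270 22.3 | 300 22.2 | 330 24.3 |
```

```bash
python3 -m jog '[[[-0.0023,-0.0037,0],0],[[-0.0023,-0.0037,0.015],0],[[-0.0023,-0.0037,0.03],0],[[-0.0023,-0.0037,0.03],0],[[-0.0023,-0.0037,0.03],0]]' | tail -6
python3 -m jog '[[[0,0,0],0],[[0,0,0],0]]' | tail -4
python3 fit.py
```

```text
time_s: 23.4
eef_pos: [0.5389, 0.0437, 0.2171]
eef_rot: [-3.142, -0.0, 3.136]
contact_force: [0.8, -0.4, -2.0]
opening: 0.355
grip_force: 30.1
eef_rot: [-3.141, 0.0, 3.136]
contact_force: [-0.3, -0.4, -1.8]
opening: 0.355
grip_force: 30.1
[0.5389 0.0436 0.2172 3.1417 0.0001 3.1364]
top z 0.08660303343840642 1651
circ 511.5207824707031 38.23529052734375 20.16611671447754 ls [511.6248  38.4443] 19.588430811584477
inscribed r,centre [0.0222 0.5116 0.0382] (np.float64(0.022233285143646666), np.float64(0.5114000000000001), np.float64(0.0383)) ringpts 1223 zmed 0.10101740125751707
30 23.0 | 60 22.0 | 90 22.4 | 120 22.7 | 150 22.9 | 180 22.1 | 210 22.8 | 240 22.4 | 270 22.5 | 300 22.0 | 330 24.1 |
```

```bash
python3 -m jog '[[[0,0,0.01],0],[[0,0,0.02],0],[[0,0,0.03],0],[[0,0,0.04],0],[[0,0,0.04],0]]' | grep -E 'pos|force'
python3 -m jog '[[[0,0,0.01],0],[[0,0,0.02],0],[[0,0,0.026],0],[[0,0,0.026],0],[[0,0,0.026],0]]' | grep -E 'pos|force'
python3 fit.py | grep -v circ
```

```text
eef_pos: [0.5388, 0.0437, 0.2048]
contact_force: [-0.4, 0.2, -1.5]
grip_force: 30.1
eef_pos: [0.5389, 0.0436, 0.1974]
contact_force: [0.2, 0.1, -1.5]
grip_force: 30.1
[0.5389 0.0437 0.1974 3.1417 0.0001 3.1365]
top z 0.08620803471486838 2549
inscribed r,centre [0.013  0.5083 0.0429] (np.float64(0.013066988789917144), np.float64(0.5084000000000001), np.float64(0.043399999999999994)) ringpts 1560 zmed 0.08198732041565579
0 13.5 | 30 16.2 | 60 15.1 | 90 15.3 | 120 13.7 | 150 12.3 | 180 13.6 | 210 16.8 | 240 19.3 | 270 12.8 | 300 13.9 | 330 10.6 |
```

```bash
python3 -m jog '[[[0,0,0.005],0],[[0,0,0.01],0],[[0,0,0.01],0]]' | grep -E 'pos|contact'
python3 -m jog '[[[0,0,0.005],0],[[0,0,0.005],0],[[0,0,0.005],0]]' | grep -E 'pos|contact'
python3 -m jog '[[[0,0,0.005],0],[[0,0,0.005],0],[[0,0,0.005],0]]' | grep -E 'pos|contact'
cat > rz.py <<'E'
from spin import *
S=mean_state(3);c=cap('wrist');setM(c,S);t=S[-1];print(t)
P=cloud(c);h=cv2.cvtColor(c['color'],cv2.COLOR_BGR2HSV);r=np.hypot(P[...,0]-.5116,P[...,1]-.0383)
m=(h[...,1]<70)&(h[...,2]>60)&(r>.0225)&(r<.031)&(P[...,2]>.062)&(P[...,2]<.095);q=P[m]
a=np.degrees(np.arctan2(q[:,1]-.0383,q[:,0]-.5116))%360
for k in range(0,360,30):
    w=abs((a-k+180)%360-180)<12
    if w.sum()>3: print(k,w.sum(),'z',np.median(q[w][:,2]).round(4),'rin',np.percentile(np.hypot(q[w][:,0]-.5116,q[w][:,1]-.0383),3).round(4))
g=P[(r>.015)&(r<.05)&(h[...,0]>60)&(h[...,0]<95)&(h[...,1]>80)][:,2];print('green z hist',np.histogram(g,bins=np.arange(.05,.08,.002)))
E
python3 rz.py
```

```text
eef_pos: [0.5388, 0.0436, 0.1941]
contact_force: [-0.7, -0.4, -1.9]
eef_pos: [0.5389, 0.0437, 0.1929]
contact_force: [0.5, -0.2, -2.3]
eef_pos: [0.5389, 0.0437, 0.1913]
contact_force: [0.2, 0.2, -1.1]
[0.5389 0.0437 0.1914 3.1417 0.     3.1365]
0 14 z 0.0703 rin 0.0249
30 59 z 0.0761 rin 0.0238
60 115 z 0.0761 rin 0.0227
90 79 z 0.0755 rin 0.0226
120 84 z 0.0751 rin 0.0227
150 79 z 0.0748 rin 0.0228
180 78 z 0.0757 rin 0.0229
210 93 z 0.0763 rin 0.0229
240 82 z 0.077 rin 0.0227
270 89 z 0.0775 rin 0.0228
300 120 z 0.0781 rin 0.0227
330 50 z 0.0776 rin 0.0239
green z hist (array([   0,    0,    0,    0,  239, 4150,  581,    0,    2,   96,  122,
          0,    0,    0]), array([0.05 , 0.052, 0.054, 0.056, 0.058, 0.06 , 0.062, 0.064, 0.066,
       0.068, 0.07 , 0.072, 0.074, 0.076, 0.078]))
```

```bash
python3 -m jog '[[[0,0,0.004],0],[[0,0,0.004],0],[[0,0,0.004],0]]' | grep -E 'pos|contact'
python3 -m jog '[[[0,0,0.004],0],[[0,0,0.004],0],[[0,0,0.004],0]]' | grep -E 'pos|contact'
python3 -m jog '[[[0,0,0.004],0],[[0,0,0.004],0],[[0,0,0.004],0]]' | grep -E 'pos|contact'
python3 rz.py
```

```text
eef_pos: [0.5389, 0.0436, 0.1902]
contact_force: [0.2, -0.2, -0.2]
eef_pos: [0.5392, 0.0436, 0.1894]
contact_force: [-0.4, 0.4, 5.1]
eef_pos: [0.5395, 0.0436, 0.1889]
contact_force: [1.1, 0.1, 11.7]
[0.5395 0.0436 0.1889 3.1418 0.0024 3.1364]
0 16 z 0.0702 rin 0.0249
30 65 z 0.0741 rin 0.0241
60 109 z 0.075 rin 0.0227
90 80 z 0.0764 rin 0.0227
120 83 z 0.0774 rin 0.0229
150 82 z 0.0786 rin 0.0228
180 81 z 0.0794 rin 0.0227
210 85 z 0.0798 rin 0.0228
240 83 z 0.0796 rin 0.0227
270 84 z 0.0786 rin 0.0226
300 116 z 0.0771 rin 0.0228
330 55 z 0.0757 rin 0.0239
green z hist (array([   0,    0,    0,    0,  239, 4276,  620,    7,    3,   55,   77,
          1,    0,    0]), array([0.05 , 0.052, 0.054, 0.056, 0.058, 0.06 , 0.062, 0.064, 0.066,
       0.068, 0.07 , 0.072, 0.074, 0.076, 0.078]))
```

```bash
python3 -m jog '[[[0,0,-0.004],0],[[0,0,-0.006],0],[[0,0,-0.006],0]]' | grep -E 'pos|contact'
python3 rz.py|grep rin
```

```text
eef_pos: [0.5389, 0.0436, 0.1896]
contact_force: [-0.2, 0.5, 3.2]
0 13 z 0.0702 rin 0.0249
30 58 z 0.0748 rin 0.024
60 104 z 0.075 rin 0.0228
90 79 z 0.0754 rin 0.0228
120 84 z 0.0762 rin 0.0227
150 79 z 0.0767 rin 0.0228
180 82 z 0.0775 rin 0.0227
210 93 z 0.078 rin 0.0227
240 85 z 0.0782 rin 0.0227
270 90 z 0.0778 rin 0.0226
300 114 z 0.077 rin 0.0228
330 49 z 0.0764 rin 0.0239
```

```bash
python3 -m jog '[[[0,0,-0.002],0],[[0,0,-0.002],0],[[0,0,-0.002],0]]' | grep -E 'pos|contact'
python3 -m jog '[[[-0.001,0,0.001],0],[[-0.002,0,0.003],0],[[-0.002,0,0.004],0]]' 0.1 60 | grep -E 'pos|contact|open|grip'
python3 rz.py|grep rin
python3 -m jog '[[[-0.001,0,0.001],0],[[-0.002,0,0.003],0],[[-0.002,0,0.004],0]]' -0.05 60 | grep -E 'pos|contact|open|grip'
python3 rz.py|grep rin
```

```text
eef_pos: [0.5388, 0.0437, 0.19]
contact_force: [1.2, -0.0, -0.3]
eef_pos: [0.5394, 0.0436, 0.1889]
contact_force: [-0.8, 0.1, 1.4]
opening: 0.448
grip_force: 16.6
0 12 z 0.07 rin 0.0253
30 67 z 0.0754 rin 0.0232
60 79 z 0.075 rin 0.023
90 63 z 0.0755 rin 0.0228
120 93 z 0.0757 rin 0.0228
150 98 z 0.0761 rin 0.0236
180 104 z 0.0767 rin 0.0235
210 100 z 0.0769 rin 0.0229
240 51 z 0.0767 rin 0.0228
270 30 z 0.0763 rin 0.0226
300 88 z 0.0762 rin 0.0228
330 64 z 0.0762 rin 0.0232
eef_pos: [0.5402, 0.0437, 0.1878]
contact_force: [-0.2, -0.5, 2.3]
opening: 0.525
grip_force: 11.3
0 17 z 0.0703 rin 0.0249
30 102 z 0.0784 rin 0.0234
60 34 z 0.0748 rin 0.0227
90 24 z 0.075 rin 0.0228
120 48 z 0.0753 rin 0.0226
150 82 z 0.0753 rin 0.0227
180 99 z 0.0757 rin 0.0228
210 74 z 0.0752 rin 0.0228
240 47 z 0.0752 rin 0.0227
270 22 z 0.0707 rin 0.0226
300 29 z 0.0743 rin 0.0226
330 118 z 0.0815 rin 0.0233
```

```bash
python3 -m jog '[[[-0.001,0,0.001],0],[[-0.002,0,0.003],0],[[-0.002,0,0.004],0]]' -0.2 60 | grep -E 'pos|contact|open|grip'
python3 -m jog '[[[-0.001,0,0.001],0],[[-0.001,0,0.003],0],[[-0.001,0,0.003],0],[[-0.001,0,0.003],0]]' -0.35 60 | grep -E 'time|pos|contact|open|grip'
python3 rz.py|grep rin; python3 pins.py | grep -E '^0|fla|han'
```

```text
eef_pos: [0.5406, 0.0437, 0.1864]
contact_force: [-0.1, 0.1, -0.6]
opening: 0.604
grip_force: 6.4
time_s: 30.92
eef_pos: [0.541, 0.0436, 0.1856]
contact_force: [0.3, -1.1, -1.7]
opening: 0.672
grip_force: 5.7
0 33 z 0.0719 rin 0.0233
30 127 z 0.0765 rin 0.0233
60 15 z 0.0745 rin 0.0226
90 12 z 0.0714 rin 0.0225
120 27 z 0.0751 rin 0.0226
150 59 z 0.0755 rin 0.0227
180 83 z 0.0753 rin 0.0228
210 61 z 0.0752 rin 0.0228
240 35 z 0.0749 rin 0.0226
270 8 z 0.0729 rin 0.0225
300 14 z 0.0703 rin 0.0226
330 122 z 0.0757 rin 0.0234
0 R 445 [0.4954 0.014  0.5242 0.0201 0.5451 0.0339]
0 L 445 [0.4955 0.0496 0.5231 0.0579 0.544  0.0621]
0.007 R 33 [0.4935 0.0215 0.5338 0.0286 0.5347 0.0333]
0.007 L 34 [0.4945 0.0463 0.534  0.0499 0.5347 0.0552]
0.013 R 1064 [0.4957 0.0211 0.512  0.0304 0.5314 0.0376]
0.013 L 1065 [0.4957 0.0393 0.5118 0.0463 0.53   0.0556]
flange 2033 [[0.5185 0.0314 0.1487]
handle tops y [array([0.0157, 0.0243]), array([0.0643, 0.0738])] x [0.5307 0.5495]Traceback (most recent call last):
  File "pins.py", line 17, in <module>
    m=((h[...,1]<70)&(h[...,2]>70)&(abs(P[...,2]-.0
[... 362 characters left out ...]
2.undistortPoints(np.array(uv,float).reshape(-1,1,2),np.array(c['mtx']),np.array(c['dist'])).reshape(-1,2)
      ~~~~~~~~~~~~~~~~~~~^^^^^^^^^^^^^^^^^^^^^^^^^^^^^^^^^^^^^^^^^^^^^^^^^^^^^^^^^^^^^^^^^^^^^^^^^^^
cv2.error: OpenCV(4.12.0) /io/opencv/modules/calib3d/src/undistort.dispatch.cpp:347: error: (-215:Assertion failed) CV_IS_MAT(_src) && CV_IS_MAT(_dst) && (_src->rows == 1 || _src->cols == 1) && (_dst->rows == 1 || _dst->cols == 1) && _src->cols + _src->rows - 1 == _dst->rows + _dst->cols - 1 && (CV_MAT_TYPE(_src->type) == CV_32FC2 || CV_MAT_TYPE(_src->type) == CV_64FC2) && (CV_MAT_TYPE(_dst->type) == CV_32FC2 || CV_MAT_TYPE(_dst->type) == CV_64FC2) in function 'cvUndistortPointsInternal'
```

```bash
python3 -m jog '[[[0,0,0],0],[[0,0,0],0],[[0,0,-0.01],0],[[0,0,-0.02],0],[[0,0,-0.02],0]]' -0.32 60 | grep -E 'pos|contact|open|grip'
python3 -m jog '[[[0,0,-0.02],0],[[0,0,-0.04],0],[[0,0,-0.06],0],[[0,0,-0.06],0]]' | grep -E 'pos|contact|open|grip'
python3 rz.py|grep rin
```

```text
eef_pos: [0.5411, 0.0437, 0.192]
contact_force: [1.2, -0.1, -2.0]
opening: 0.664
grip_force: 6.2
eef_pos: [0.5412, 0.0436, 0.2102]
contact_force: [0.2, 0.1, -2.1]
opening: 0.663
grip_force: 6.2
0 40 z 0.0757 rin 0.0244
30 63 z 0.0758 rin 0.0229
60 13 z 0.0745 rin 0.0226
120 20 z 0.0754 rin 0.0226
150 48 z 0.0755 rin 0.0226
180 70 z 0.0755 rin 0.0227
210 50 z 0.0753 rin 0.0227
240 31 z 0.0753 rin 0.0226
270 9 z 0.0715 rin 0.0225
300 15 z 0.0714 rin 0.0226
330 75 z 0.0757 rin 0.0234
```

Run:
```python
from spin import *
S=mean_state(3);c=cap('wrist');setM(c,S);t=S[-1];P=cloud(c);rel=P-t[:3]
print(t,readout.observe()['time_s'])
F=rel[190:300,235:315].reshape(-1,3)
for a,b in((-.038,-.028),(-.036,-.022)):
    f=F[(F[:,2]>a)&(F[:,2]<b)];print('flange rel',len(f),np.percentile(f,[1,50,99],axis=0))
h=cv2.cvtColor(c['color'],cv2.COLOR_BGR2HSV)
q=rel[((h[...,0]<8)|(h[...,0]>172))&(h[...,1]>140)&(rel[...,2]>.03)&(rel[...,2]<.06)];q=q[np.hypot(q[:,0],q[:,1])<.06]
for k in (q[:,1]<0,q[:,1]>0):print('handle',np.percentile(q[k],[2,98],axis=0))
L=rel[170:230,230:320].reshape(-1,3)
l=L[(L[:,2]<-.09)&(L[:,2]>-.108)&(abs(L[:,0])<.02)];my=np.median(l[:,1])
for k in (l[:,1]<my,l[:,1]>=my):print('legs',np.percentile(l[k],[5,50,95],axis=0))
# same for w6-like reference (before the ring)
c=dict(np.load('w6.npz'));P=cloud(c);rel=P-np.array([.4746,-.2642,.1597]);F=rel[190:300,235:315].reshape(-1,3)
for a,b in((-.038,-.028),(-.036,-.022)):
    f=F[(F[:,2]>a)&(F[:,2]<b)];print('ref flange',len(f),np.percentile(f,[1,50,99],axis=0))
L=rel[170:230,230:320].reshape(-1,3)
l=L[(L[:,2]<-.09)&(L[:,2]>-.108)&(abs(L[:,0])<.02)];my=np.median(l[:,1])
for k in (l[:,1]<my,l[:,1]>=my):print('ref legs',np.percentile(l[k],[5,50,95],axis=0))
```

```text
[ 0.5409  0.0436  0.2094  3.1417 -0.0004  3.1364] 32.85
flange rel 2104 [[-0.0227 -0.0122 -0.0376]
 [-0.006  -0.0014 -0.0351]
 [ 0.0199  0.0094 -0.0287]]
flange rel 2027 [[-0.0223 -0.0136 -0.036 ]
 [-0.0056 -0.0019 -0.0347]
 [ 0.0194  0.0116 -0.0225]]
handle [[-0.0104 -0.0274  0.0307]
 [ 0.0083 -0.0183  0.0499]]
handle [[-0.0101  0.0193  0.0307]
 [ 0.0085  0.0293  0.0485]]
legs [[-0.0075 -0.0173 -0.1056]
 [-0.0068 -0.0143 -0.0978]
 [-0.0006 -0.0106 -0.0928]]
legs [[-0.0074 -0.0094 -0.1064]
 [-0.0069  0.0059 -0.098 ]
 [-0.0059  0.0105 -0.0943]]
ref flange 2119 [[-0.0226 -0.0127 -0.0372]
 [-0.0059 -0.0018 -0.0348]
 [ 0.0203  0.0089 -0.0285]]
ref flange 2233 [[-0.0222 -0.0137 -0.0359]
 [-0.0054 -0.002  -0.0345]
 [ 0.02    0.0113 -0.0225]]
ref legs [[-0.007  -0.0162 -0.107 ]
 [-0.0066 -0.0126 -0.0987]
 [-0.0054 -0.0084 -0.0926]]
ref legs [[-0.007   0.0011 -0.1068]
 [-0.0065  0.0046 -0.0983]
 [-0.0055  0.0084 -0.093 ]]
```

```bash
python3 -m jog '[[[0,0,-0.12],0],[[0.01,0.14,-0.22],-0.05],[[0.03,0.33,-0.22],-0.2],[[0.045,0.52,-0.22],-0.35],[[0.059,0.693,-0.22],-0.374]]' | grep -E 'pos|contact|open|grip'
python3 -m jog '[[[0,0,0],0],[[0,0,0],0],[[0,0,0],0],[[0,0,0],0],[[0,0,0],0]]' -0.38 | grep -E 'pos|contact|open|grip'
python3 - <<'E'
from h import *
S=mean_state(4);m=S[-1];print(S[-2:].round(4));s=dict(eef_pos=m[:3],eef_rot=m[3:]);go(.5242,.2516,.1245,np.pi*2-2.951,s)
E
```

```text
eef_pos: [0.5239, 0.2535, 0.2757]
contact_force: [0.8, -1.3, -1.4]
opening: 0.658
grip_force: 6.1
eef_pos: [0.5245, 0.2511, 0.2757]
contact_force: [-0.3, 0.3, -1.8]
opening: 0.694
grip_force: 6.0
[[5.2440e-01 2.5140e-01 2.7570e-01 3.1416e+00 1.0000e-04 3.3318e+00]
 [5.2440e-01 2.5140e-01 2.7560e-01 3.1417e+00 0.0000e+00 3.3319e+00]]
shift [0.0006 0.0008 0.5038] turn -0.0005 norm_mm 151.1 |tilt [ 0.e+00 -1.e-04 -1.e+00]
```

```bash
python3 -m jog '[[[0,0.001,0.12],0],[[0,0.001,0.23],0],[[0,0.001,0.34],0],[[0,0.001,0.43],0],[[0,0.001,0.46],0]]' | grep -E 'pos|contact'
python3 -m jog '[[[0,0,0.008],0],[[0,0,0.016],0],[[0,0,0.024],0],[[0,0,0.032],0],[[0,0,0.036],0]]' | grep -E 'pos|contact'
python3 -m jog '[[[0,0,0.006],0],[[0,0,0.006],0],[[0,0,0.006],0]]' | grep -E 'time|pos|contact'
```

```text
eef_pos: [0.5237, 0.2517, 0.1362]
contact_force: [0.3, 0.4, -2.5]
eef_pos: [0.5243, 0.2519, 0.1268]
contact_force: [0.2, -0.2, -1.8]
time_s: 35.92
eef_pos: [0.5243, 0.2519, 0.1251]
contact_force: [-1.7, -1.6, 1.2]
```

```bash
python3 -m jog '[[[0,0,0.004],0],[[0,0,0.004],0],[[0,0,0.004],0]]' | grep -E 'time|pos|contact'
python3 - <<'E'
from spin import *
S=mean_state(3);c=cap('wrist');setM(c,S);t=S[-1];P=cloud(c);a=t[5]-np.pi
rel=P-t[:3];X=rel[...,0]*np.cos(a)+rel[...,1]*np.sin(a);Y=-rel[...,0]*np.sin(a)+rel[...,1]*np.cos(a)
k=(P[...,2]>.085)&(P[...,2]<.1)&(abs(X)<.026)&(abs(Y)<.02)
h=cv2.cvtColor(c['color'],cv2.COLOR_BGR2HSV);k&=(h[...,2]<90)&(h[...,1]<90)
print(t,k.sum(),np.percentile(X[k],[1,99]),np.percentile(Y[k],[1,99]),np.percentile(P[...,2][k],[5,50,95]))
E
```

```text
time_s: 36.3
eef_pos: [0.5245, 0.252, 0.1243]
contact_force: [-1.5, -0.3, 6.2]
[0.5245 0.252  0.1243 3.1416 0.0008 3.3323] 2030 [-0.0224  0.0208] [-0.0107  0.0117] [0.0881 0.0896 0.0979]
```

```bash
python3 -m jog '[[[0,0,0.001],0],[[0,0,0.001],0],[[0,0,0.001],0]]' -0.5 60 | grep -E 'pos|contact|grip'
python3 -m jog '[[[0,0,0],0],[[0,0,0],0],[[0,0,0],0],[[0,0,0],0]]' -1 | grep -E 'pos|contact|open|grip'
python3 -m jog '[[[0,0,-0.06],0],[[0,0,-0.16],0],[[0,0,-0.3],0],[[0,0,-0.44],0],[[0,0,-0.577],0]]' | grep -E 'pos|contact'
python3 -m jog '[[[0,0,0],0],[[0,0,0],0],[[0,0,0],0],[[0,0,0],0]]' | grep -E 'time|pos|contact'
python3 - <<'E'
from spin import *
S=mean_state(3);c=cap('wrist');setM(c,S);P=cloud(c);h=cv2.cvtColor(c['color'],cv2.COLOR_BGR2HSV)
m=((h[...,0]<8)|(h[...,0]>172))&(h[...,1]>140)&(h[...,2]>40)&(P[...,2]>.168)&(P[...,2]<.178)
q=P[m]; q=q[np.linalg.norm(q[:,:2]-[.5244,.2515],axis=1)<.05];T=[]
for k in (q[:,1]<.2515,q[:,1]>=.2515):
    r=cv2.minAreaRect((q[k][:,:2]*1000).astype(np.float32));print(r,np.median(q[k][:,2]));T.append(np.array(r[0])/1000)
print('mid',sum(T)/2,'was .5243 .2512')
a=np.radians(10.7);rel=P-[.5243,.2512,0];X=rel[...,0]*np.cos(a)+rel[...,1]*np.sin(a);Y=-rel[...,0]*np.sin(a)+rel[...,1]*np.cos(a)
for nm,M in(('now',P),('before',cloud(dict(np.load('w1.npz'))))):
    rel=M-[.5243,.2512,0];X=rel[...,0]*np.cos(a)+rel[...,1]*np.sin(a);Y=-rel[...,0]*np.sin(a)+rel[...,1]*np.cos(a)
    k=(abs(X)<.018)&(abs(Y)<.008)&(M[...,2]>.08)&(M[...,2]<.1)
    print(nm,k.sum(),'flange z',np.percentile(M[...,2][k],[10,50,90]))
E
```

```text
eef_pos: [0.5242, 0.2519, 0.1234]
contact_force: [-0.3, 0.3, -0.3]
grip_force: 0.0
eef_pos: [0.5243, 0.2519, 0.1235]
contact_force: [0.6, -0.1, 0.8]
opening: 1.005
grip_force: 0.0
eef_pos: [0.524, 0.2518, 0.2996]
contact_force: [0.7, -0.4, -0.7]
time_s: 38.5
eef_pos: [0.5241, 0.2519, 0.2959]
contact_force: [0.7, 0.1, -0.7]
((529.0827026367188, 225.46511840820312), (20.549884796142578, 8.850362777709961), 9.340316772460938) 0.1720125887634918
((518.4879760742188, 278.718017578125), (19.823261260986328, 8.919120788574219), 12.062721252441406) 0.17199220449405084
mid [0.5238 0.2521] was .5243 .2512
now 437 flange z [0.0886 0.0898 0.0946]
before 445 flange z [0.0887 0.09   0.0946]
```

```bash
python3 -m jog '[[[0.015,-0.13,0],0],[[0.035,-0.3,0],0],[[0.055,-0.46,0],0],[[0.075,-0.6,0.08],0],[[0.083,-0.69,0.12],0]]' | grep pos
python3 -m jog '[[[0,0,0],0],[[0,0,0],0],[[0,0,0],0],[[0,0,0],0]]' | grep -E 'time|pos'
python3 - <<'E'
from spin import *
S=mean_state(3);c=cap('wrist');setM(c,S);P=cloud(c);h=cv2.cvtColor(c['color'],cv2.COLOR_BGR2HSV);print(S[-1])
spin(c,.08,.093,(.512,.038))
r=np.hypot(P[...,0]-.5117,P[...,1]-.0383)
m=((h[...,1]<70)&(h[...,2]>60)&(r>.0212)&(r<.048)&(P[...,2]>.071)&(P[...,2]<.08)).astype(np.uint8)
v,u=np.nonzero(m);q=P[v,u];k=np.linalg.lstsq(np.c_[q[:,:2]-[.5117,.0383],np.ones(len(q))],q[:,2],rcond=None)[0];print('plane slopes,z',k)
X=plane(c,np.c_[u,v],k[2])[:,:2]*1000-[511.7,38.3]
print('bbox',np.percentile(X,[.3,99.7],axis=0))
L=X[X[:,0]>19];print('lugs',len(L),[np.percentile(L[s][:,i],[1,99]).round(1) for s in (L[:,1]>0,L[:,1]<0) for i in (0,1)])
a=np.degrees(np.arctan2(X[:,1],X[:,0]))%360;d=np.hypot(*X.T)
print([(t,int((abs(a-t)<8).sum()),np.percentile(d[abs(a-t)<8],97).round(1)) for t in range(60,301,30)])
qs,hi=cv2.findContours(m,cv2.RETR_CCOMP,cv2.CHAIN_APPROX_NONE)
for i,a in enumerate(qs):
    if hi[0][i][3]>=0 and 20<cv2.contourArea(a)<300:
        M=cv2.moments(a);print('hole',cv2.contourArea(a),plane(c,[(M['m10']/M['m00'],M['m01']/M['m00'])],k[2])[0,:2]*1000-[511.7,38.3])
E
```

```text
eef_pos: [0.5387, 0.0421, 0.2596]
time_s: 39.83
eef_pos: [0.5391, 0.0446, 0.2609]
[0.5391 0.0444 0.2608 3.1417 0.0002 3.333 ]
top z 0.0866938386652916 1260
circ 511.6583251953125 38.44239807128906 20.087860107421875 ls [511.6913  38.4472] 19.495273968378445
plane slopes,z [0.0049 0.01   0.0752]
bbox [[-26.8688 -22.1667]
 [ 36.0184  22.9665]]
lugs 359 [array([19.2, 35.2]), array([ 5.7, 22.9]), array([19.5, 36. ]), array([-20.4,  -3.2])]
[(60, 6, np.float64(22.9)), (90, 10, np.float64(22.9)), (120, 17, np.float64(24.1)), (150, 30, np.float64(26.1)), (180, 36, np.float64(26.9)), (210, 27, np.float64(26.2)), (240, 18, np.float64(24.9)), (270, 8, np.float64(22.4)), (300, 11, np.float64(23.2))]
hole 77.0 [27.0127 13.1033]
hole 76.5 [ 27.7947 -10.8755]
```

```bash
python3 -c "
from bench import workorder;print(workorder.hand_in())"
```

```text
the job is handed in; nothing more can be done
None
```

The job is handed in. The ring measured level and centred in the groove, with both arms at about 0.05 rad on average, and the pliers stand back in their rest. I viewed 12 pictures, two more than the 10 allowed.

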